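Check a pinned frame for square with a slide rule and true it

TASK

Check the wooden frame clamped to the bench for square with the slide rule: lay the rule flat inside it, heel seated in the near left corner, and draw the tongue out until its tip bears gently on the far right corner, hold it there half a second, then do the same from the near right to the far left corner, without racking the frame while you measure. Then draw the tongue back, compare the two lengths and, if they differ, shift the far rail sideways until the diagonals are equal. Leave the rule lying flat inside the frame with its tip clear of the far corners, and leave the other things alone.

Things in the scene. Friction and masses are not known exactly. Their poses are not given: they have to be found in the camera images.
- frame: Wooden frame flat on the bench: rails 16 mm wide, 18 mm high; opening 160 (x) by 220 (y) mm. Near rail held rigidly by two 26 mm high clamps on its robot side. Origin: middle of the near rail, on the bench; x points to the far rail (away from the robot), y to the left, z up. Corners are pinned: side bars hinge on pins at x = 0, y = +-118 mm and at the far rail, and lean as it shifts sideways.
- far_mid (a point): Middle of the far rail (16 mm across x, 252 mm long), 9 mm above the bench, at x = 176 mm in the frame. The rail stays parallel to the near one and shifts along frame y, 15 mm at most either way; its y here is the shift, 0 is square. It starts shifted by up to 13 mm either way, takes about 12 N to shift and stays where left. Pinch it across its 16 mm from above to shift it.
- near_left (a point): Where the centre of a rule nose (radius 5 mm) sits when seated in the inner near left corner (as seen from the robot), touching both bars; 9 mm above the bench. When the frame is square: x 13, y 105 mm in the frame. Its own x axis lies along the left side bar.
- near_right (a point): The same for the near right corner: x 13, y -105 mm when square.
- far_left (a point): The same for the far left corner: x 163, y 105 mm when square; moves with the side bar by 163/176 of the far rail's shift (the near ones by 13/176).
- far_right (a point): The same for the far right corner: x 163, y -105 mm when square.
- rule_grip (a point): Slide rule, loose, about 0.48 kg: aluminium stock 24 mm wide lying flat, with a black grip block 24 x 24 mm whose top is 48 mm above the rule's underside. This point is in the grip block, 32 mm above the underside. x runs along the rule from heel to tip, z up. Carry the rule by this block, pinched across the rule.
- rule_heel (a point): Centre of the heel nose of the rule, an upright steel pin of radius 5 mm (0 to 16 mm above the underside), 90 mm behind the grip block's centre, on a neck 9 mm wide; 9 mm above the underside.
- tongue_knob (a point): Round upright knob on the rule's sliding tongue, diameter 14 mm, top 46 mm above the underside; this point is on its axis, 32 mm up. It is 50 mm ahead of the grip block's centre with the tongue in and up to 62 mm further drawn out (starts 0 to 10 mm out). About 0.8 N slides it; it stays where left. The stock stays put by its weight meanwhile, unless the knob is pulled up.
- tongue_tip (a point): Centre of the tongue's tip nose, an upright steel pin of radius 5 mm (2 to 16 mm above the underside), 80 mm ahead of the knob on the rule's centre line; so heel to tip is 220 mm with the tongue in and 282 mm fully out. 9 mm above the underside.
- tongue: The sliding tongue with its knob and tip; origin on the bench under the grip block's centre when fully in, x towards the tip; it moves along the rule's x by the drawn-out length.
- rule: The whole rule; origin at its underside below the grip block's centre, x towards the tip, z up.
- jar_mid (a point): Bystander: glass jar with a steel lid, 60 mm diameter, 80 mm high; its centre.
- block_mid (a point): Bystander: steel bench block 60 x 60 x 50 mm; its centre.
- dish_mid (a point): Bystander: copper dish, 90 mm across, 30 mm high; its centre.
Not all that is in view belongs to the job. Of the things that look like the rule, the smallest one is meant.

How it is judged:
By the outcome, as a careful person would: the job done as asked, in the order asked, and still so for the second after the job is handed in, with the robot touching nothing.
It also fails if it takes over 72 s, if anything falls off the work surface, if the arm or the gripper's body presses on something with over 40 N, if the wrist force passes 120 N, or if a joint passes its speed limit or range.

ROBOT

A 7-joint arm with a two-finger parallel gripper is mounted at the origin on the work surface. World frame = base frame: x ahead of the robot, y to its left, z up, the work surface at z = 0. Lengths are in m, angles in rad, forces in N, time in s.
With the tool pointing down it reaches from about 0.425 to 0.875 m from the base axis. Payload 8.4 kg.
Tool frame: the origin (TCP) lies on the centre line of the jaws, within the pads' length; the fingertips stand 19 mm ahead of it and the grasp point (between the pads) is the TCP (bot.tip_reach is the distance from the TCP to the fingertips, in m); z points along the fingers, y is the line along which they close (so a half turn about z gives the same grasp; the last joint's range is limited). The gripper opens to 85 mm and grips with 20 to 120 N. Pads are 22 mm wide; open, the fingers measure 114 mm over their backs; the gripper's body (76 mm by 85 mm) begins 54 mm behind the grasp point. The pads swing forward as they close: fully open they stand 13 mm farther back than shut.
Start: joints at [-1.277, 0.333, 0.04, 1.465, -0.013, 1.343, -0.059], TCP at [0.249, 0.6, 0.224] pointing down, gripper open.
Joint ranges: [-2.58, 2.58], [-0.38, 2.09], [-1.3, 1.39], [0.25, 2.4], [-1.5, 4.64], [0.08, 2.09], [-2.65, 2.65]. Speed limits (rad/s): [2.22, 2.22, 2.79, 2.79, 3.14, 3.14, 3.14].

INTERFACE

Orientations are given as a unit quaternion [w, x, y, z].
In Python, from station import telemetry, grab_frame, camera_params, ticket, recognise, place_of, bot gives the robot as it stands.
- The arm moves only by the tool play_rows, never from a script. Its argument "moves" is a list of rows, each a list of 5 numbers: the shift along the tool's x, y, z in cm, then the turn about the tool's z in rad, then the opening, from -1 (shut) to 1 (fully open). A call has 1 to 12 rows; each row is the pose to reach, as a shift and turn from the pose commanded when the call began, along the tool's axes at that moment; what a row does not reach only later rows make up. A row lasts 1/10 s, in which the tool goes at most 50 mm and 8.59 degrees, less where a joint would pass 70% of its speed; a pose out of reach is approached as far as the arm can. A call with a gripper value outside its range is refused whole. The fingers move at their own pace and stop on an object; the grip force is fixed at half the most. Time passes only in rows, so rows that repeat a pose let the fingers close. It gives the time, the measured TCP pose, the force, the opening and the grip force at its end, in the units of the state.
- telemetry.state(): the state, without advancing time (a new reading comes with each control period).
- grab_frame(name): name is "scene" or "top"; returns (picture, depth): 384x512x3 uint8, blue, green, red; 384x512 float32, m along the optical axis (not along the pixel's ray), 0 where there is no reading.
- camera_params(name): a dict with "intrinsics" (3x3 intrinsics, pixels), "camera_from_world" (4x4, takes a point from world to camera coordinates). Camera axes: x right, y down, z forward; pixel columns grow to the right and rows downward; lengths in m; the calibration is good to about 2 mm. A picture is of the moment at which its call begins. camera_params takes no time and is no camera call.
- ticket.hand_in(): hands the job in; it is judged then, once.
Trained networks look in the newest picture that a camera, given by its name, has taken for a name from the list of things; names that differ only in an ending like _2 or _b are one class to them, and where a whole thing is asked for, a point or a joint stands for the part that bears it (a point fixed in the world has none). Each returns a list of dicts, best first, with "score" (0 to 1); they miss things now and then, are a little off and sometimes report something else, mostly with a low value. They report only what shows in the picture. A call takes as long as a camera call. They do not tell look-alikes from the thing itself.
- recognise(camera, name): "xy" ([column, row] as shares, 0 to 1, of the picture: columns of its width, rows of its height, amid what is visible of it).
- place_of(camera, name): "xy" ([column, row] as shares, 0 to 1, of the picture: columns of its width, rows of its height: a listed point, or the origin of a listed thing).
The state is a dict: "clock": time; "qpos": joint angles; "dq": joint speeds; "tau": joint torques, N m; "tool_pos": TCP position; "ee_rot": TCP orientation; "wrist_force": force on the tool from outside, world axes, zero at the start; "torque": the same for the moment, N m; "width": opening from 0.0 (shut) to 1.0 (fully open); "grasp_force": force on a finger pad.
Only numpy, scipy, OpenCV 4.12 (cv2) and the standard library are available. Lean on these libraries where they do the work, as an engineer would, in place of code of your own. Each camera call takes 0.05 s, during which the arm holds its last target. There are 200 camera calls.

## Working session

There is one attempt and no reset: what is moved stays moved. The work goes in short steps, Python scripts to look and compute and a tool call to move; the robot and the scene stay as the last step left them, time stands still between calls to the robot, and variables do not carry over. Pictures are saved under pics/ and viewed, at most 10 in all, crops included, and the job is handed in when it is done.

Besides the shell and the picture viewer there is one more tool, called after "Emit:" as name([rows], argument=value, ...), one row to a line, values as JSON. play_rows: Moves the arm, as the interface text tells. Its arguments: {"type":"object","properties":{"moves":{"type":"array"}},"required":["moves"]}

```bash
mkdir -p pics; ls; cat > h.py <<'E'
import numpy as np, cv2
from station import telemetry, grab_frame, camera_params, ticket, recognise, place_of, bot
def ray(cam,xy):
    p=camera_params(cam);K=np.array(p["intrinsics"]);T=np.array(p["camera_from_world"])
    R,t=T[:3,:3],T[:3,3]; u=np.array([xy[0]*512,xy[1]*384,1.])
    return -R.T@t, R.T@np.linalg.solve(K,u)
def at_z(cam,xy,z):
    o,d=ray(cam,xy); return o+d*(z-o[2])/d[2]
def proj(cam,P):
    p=camera_params(cam);T=np.array(p["camera_from_world"]);c=T[:3,:3]@np.array(P)+T[:3,3];u=np.array(p["intrinsics"])@c
    return u[:2]/u[2]
Z=dict(far_mid=.009,near_left=.009,near_right=.009,far_left=.009,far_right=.009,rule_grip=.032,rule_heel=.009,tongue_knob=.032,tongue_tip=.009,jar_mid=.04,block_mid=.025,dish_mid=.015,frame=0.,rule=0.)
def tool():
    s=telemetry.state();from scipy.spatial.transform import Rotation as Ro
    w,x,y,z=s["ee_rot"];return np.array(s["tool_pos"]),Ro.from_quat([x,y,z,w]).as_matrix(),s
E
python3 - <<'E'
from h import *
for c in("top","scene"):
    im,d=grab_frame(c); cv2.imwrite(f"pics/{c}0.png",cv2.resize(im,(800,600),interpolation=cv2.INTER_CUBIC))
    for n in Z:
        for r in place_of(c,n)[:4]:
            if r["score"]>.2: print(c,n,round(r["score"],2),np.round(np.array(r["xy"])*[800,600]),np.round(at_z(c,r["xy"],Z[n]),4)[:2])
p,R,s=tool();print(p,R,s["clock"],bot.tip_reach)
E
```

```text
pics
top far_mid 0.87 [405. 248.] [ 0.6238 -0.0031]
top near_left 0.65 [369. 330.] [0.4413 0.0841]
top near_left 0.64 [279. 341.] [0.4219 0.2846]
top near_right 0.71 [461. 310.] [ 0.4808 -0.1239]
top far_left 0.65 [591. 256.] [ 0.5966 -0.4244]
top far_left 0.52 [363. 262.] [0.5962 0.0932]
top far_right 0.67 [218. 333.] [0.4437 0.4216]
top far_right 0.59 [285. 194.] [0.7574 0.2691]
top far_right 0.58 [289. 301.] [0.5099 0.2616]
top far_right 0.52 [453. 247.] [ 0.6247 -0.1105]
top rule_grip 0.75 [269. 438.] [0.2132 0.3024]
top rule_grip 0.7 [286. 306.] [0.4981 0.2651]
top rule_grip 0.21 [368. 330.] [0.4399 0.0848]
top rule_heel 0.86 [221. 460.] [0.1646 0.4133]
top rule_heel 0.72 [280. 342.] [0.4199 0.2825]
top rule_heel 0.66 [482. 367.] [ 0.3529 -0.1673]
top tongue_knob 0.7 [297. 273.] [0.5715 0.2395]
top tongue_knob 0.54 [301. 430.] [0.2269 0.2327]
top tongue_knob 0.54 [556. 416.] [ 0.2422 -0.3201]
top tongue_tip 0.85 [586. 446.] [ 0.1726 -0.3881]
top tongue_tip 0.55 [301. 245.] [0.6386 0.2332]
top tongue_tip 0.42 [278. 346.] [0.4105 0.287 ]
top jar_mid 0.9 [285. 193.] [0.75  0.264]
t
[... 1294 characters left out ...]
79. 376.] [ 0.162  -0.3979]
scene jar_mid 0.61 [593. 271.] [0.7351 0.2879]
scene block_mid 0.93 [248. 563.] [ 0.5921 -0.4207]
scene dish_mid 0.84 [492. 172.] [0.4442 0.4181]
scene dish_mid 0.74 [589. 276.] [0.7323 0.2937]
scene dish_mid 0.53 [448. 366.] [ 0.6338 -0.0143]
scene dish_mid 0.37 [362. 315.] [ 0.457  -0.0231]
scene frame 0.91 [362. 320.] [ 0.4568 -0.0256]
scene rule 0.81 [474. 230.] [0.4981 0.2698]
scene rule 0.69 [366. 163.] [0.2046 0.2902]
scene rule 0.6 [195. 359.] [ 0.2826 -0.2585]
[0.24882889 0.60047835 0.22431888] [[-9.23817685e-01  3.82832710e-01  1.86792456e-05]
 [ 3.82832710e-01  9.23817686e-01  2.61159408e-06]
 [-1.62564138e-05  9.56366301e-06 -1.00000000e+00]] 1.5 0.019
```

View pics/top0.png

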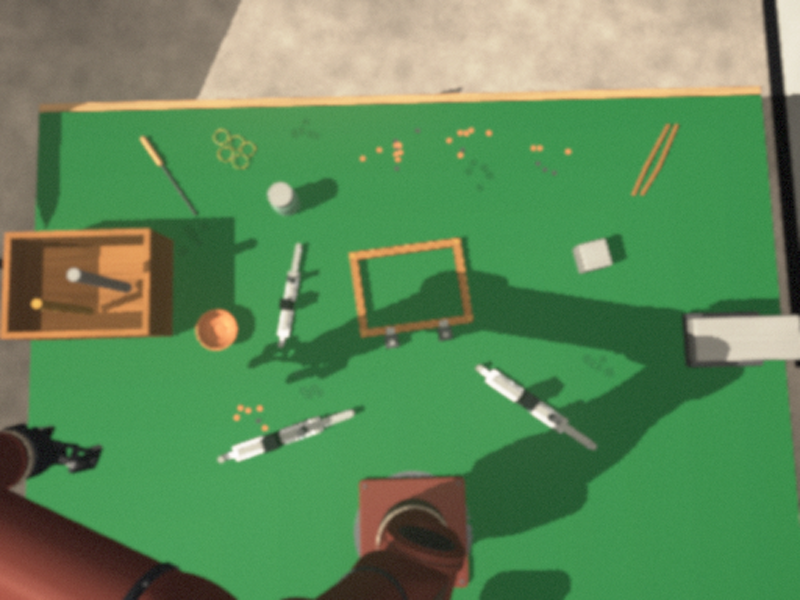

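View pics/scene0.png

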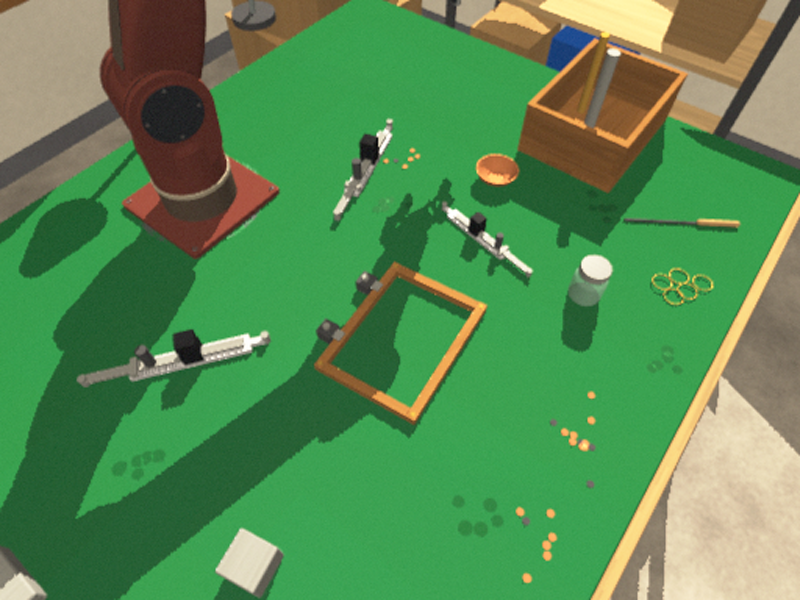

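Three look-alike rules appear in the top view (800x600 px). They are at (285,295), about 224 mm heel to tip; (290,435), about 300 mm; and (535,405), about 293 mm. The first fits 220–230 mm, is the smallest, and is within reach. I'll confirm it in a crop and fit the poses of the frame and rule.

```bash
cat > fit.py <<'E'
from h import *
from scipy.optimize import least_squares
from scipy.spatial import ConvexHull
def box(c,a,b,w,h0,h1,T):  # bar from a to b (frame xy), half width w, via corner offsets
    return [T(np.array(q),z) for q in c for z in (h0,h1)]
def bars(p):
    x0,y0,th,s=p; c,si=np.cos(th),np.sin(th)
    T=lambda q,z:np.array([x0+c*q[0]-si*q[1],y0+si*q[0]+c*q[1],z])
    o=[]
    for X,S in((0,0),(.176,s)): o.append([T((X+dx,S+dy),z) for dx in(-.008,.008) for dy in(-.126,.126) for z in(0,.018)])
    for Y in(.118,-.118): o.append([T((X,Y+S+dy),z) for X,S in((0,0),(.176,s)) for dy in(-.008,.008) for z in(0,.018)])
    return o
def render(cam,p,k=8):
    m=np.zeros((384*k//1,512*k//1),np.uint8) if False else None
    K=8; m=np.zeros((384*K,512*K),np.uint8)
    for b in bars(p):
        q=np.array([proj(cam,P) for P in b]); h=cv2.convexHull(((q+.5)*K).astype(np.float32)).astype(np.int32)
        cv2.fillConvexPoly(m,h,255)
    return cv2.resize(m,(512,384),interpolation=cv2.INTER_AREA)/255.
def wood(im):
    hsv=cv2.cvtColor(im,cv2.COLOR_BGR2HSV); return ((hsv[...,0]<24)&(hsv[...,1]>90)&(hsv[...,2]>50)).astype(float)
def fit_frame(cams=("top","scene"),p0=(.45,-.02,.187,-.01),free=(0,1,2,3),ims=None):
    ims=ims or {c:grab_frame(c)[0] for c in cams}; W={}
    for c in cams:
        r=cv2.dilate((render(c,p0)>0).astype(np.uint8),np.ones((19,19)))
        W[c]=(cv2.GaussianBlur(wood(ims[c])*1.,(0,0),1.2),r>0)
    p0=np.array(p0,float); free=list(free); sc=np.array([.01,.01,.05,.01])[free]
    def f(v):
        p=p0.copy(); p[free]+=v*sc
        return np.concatenate([(cv2.GaussianBlur(render(c,p),(0,0),1.2)-W[c][0])[W[c][1]] for c in cams])
    s=least_squares(f,np.zeros(len(free)),diff_step=.05,x_scale=1.0,method='trf',max_nfev=40)
    # relative diff_step on zeros is tiny -> polish with Powell
    from scipy.optimize import minimize
    r=minimize(lambda v:(f(v)**2).sum(),s.x,method='Powell',options=dict(xtol=1e-2,ftol=1e-5))
    p=p0.copy(); p[free]+=r.x*sc
    return p,r.fun,ims
E
cat > a.py <<'E'
from fit import *
im={c:grab_frame(c)[0] for c in("top","scene")}
for cs in(("top",),("scene",),("top","scene")):
    p,f,_=fit_frame(cs,ims=im); print(cs,p.round(4),round(f,1))
t=cv2.resize(im["top"][150:230,165:225],(400,533),interpolation=cv2.INTER_CUBIC)
s=cv2.resize(im["scene"][120:185,275:350],(400,347),interpolation=cv2.INTER_CUBIC)
o=np.zeros((533,800,3),np.uint8);o[:,:400]=t;o[:347,400:]=s
cv2.imwrite("pics/crop1.png",o)
E
time python3 a.py
```

```text
Traceback (most recent call last):
  File "a.py", line 4, in <module>
    p,f,_=fit_frame(cs,ims=im); print(cs,p.round(4),round(f,1))
          ~~~~~~~~~^^^^^^^^^^^
  File "fit.py", line 34, in fit_frame
    r=minimize(lambda v:(f(v)**2).sum(),s.x,method='Powell',options=dict(xtol=1e-2,ftol=1e-5))
  File "fit.py", line 34, in <lambda>
    r=minimize(lambda v:(f(v)**2).sum(),s.x,method='Powell',options=dict(xtol=1e-2,ftol=1e-5))
                         ~^^^
  File "fit.py", line 30, in f
    return np.concatenate([(cv2.GaussianBlur(render(c,p),(0,0),1.2)-W[c][0])[W[c][1]] for c in cams])
                                             ~~~~~~^^^^^
  File "fit.py", line 17, in render
    q=np.array([proj(cam,P) for P in b]); h=cv2.convexHull(((q+.5)*K).astype(np.float32)).astype(np.int32)
                ~~~~^^^^^^^
  File "h.py", line 10, in proj
    p=camera_params(cam);T=np.array(p["camera_from_world"]);c=T[:3,:3]@np.array(P)+T[:3,3];u=np.array(p["intrinsics"])@c
ValueError: time passes only in moves, steps and waits

real	0m9.209s
user	0m5.229s
sys	0m0.948s
```

```bash
python3 - <<'E'
s=open('h.py').read()
s=s.replace("def ray","_cp={}\n_o=camera_params\ndef camera_params(c):\n    if c not in _cp:_cp[c]=_o(c)\n    return _cp[c]\ndef ray",1)
open('h.py','w').write(s)
s=open('fit.py').read().split('\n')
s=[l for l in s if 'least_squares(f' not in l and 'relative diff' not in l]
s='\n'.join(s).replace("s.x,method='Powell'","np.zeros(len(free)),method='Powell',bounds=[(-2.5,2.5)]*len(free)")
open('fit.py','w').write(s)
E
time python3 a.py
```

```text
('top',) [ 0.449  -0.0217  0.1144  0.0005] 42.7
('scene',) [ 0.4495 -0.0224  0.1107  0.0022] 46.0
('top', 'scene') [ 0.449  -0.0226  0.1101  0.0025] 93.2
real	0m11.944s
user	0m17.694s
sys	0m3.721s
```

View pics/crop1.png

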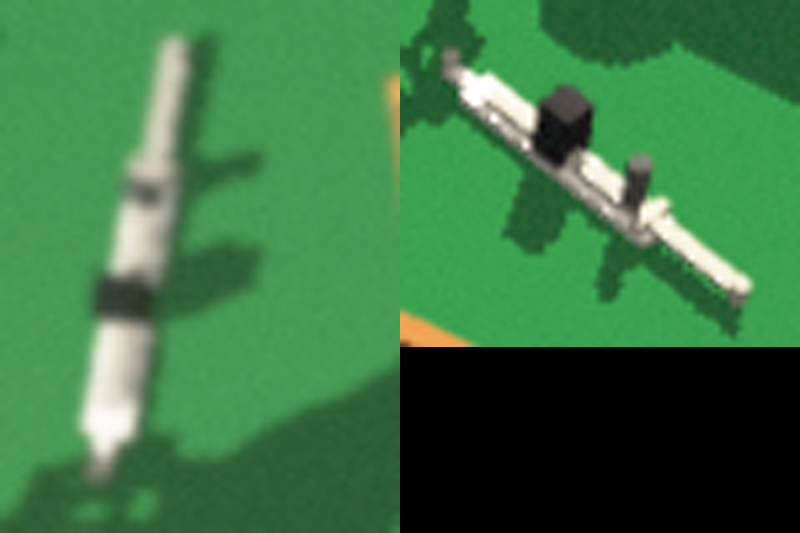

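The crop confirms it: the smallest rule (top px about (285,295)) has its heel nearer the robot, then the black grip block, the knob, and the thin tongue pointing away. I'm moving above its grip block.

Emit:
play_rows([
  [-36.2,-21.2,4.4,1.5,1],
  [-36.2,-21.2,4.4,1.5,1],
  [-36.2,-21.2,4.4,1.5,1],
  [-36.2,-21.2,4.4,1.5,1],
  [-36.2,-21.2,4.4,1.5,1],
  [-36.2,-21.2,4.4,1.5,1],
  [-36.2,-21.2,4.4,1.5,1],
  [-36.2,-21.2,4.4,1.5,1],
  [-36.2,-21.2,4.4,1.5,1],
  [-36.2,-21.2,4.4,1.5,1],
  [-36.2,-21.2,4.4,1.5,1],
])

```text
clock: 2.8
tool_pos: [0.5025, 0.2653, 0.1803]
ee_rot: [0.0, 0.813, 0.583, -0.0]
wrist_force: [-0.9, 1.2, 0.5]
width: 1.0
grasp_force: 0.0
```

```bash
cat >> h.py <<'E'
def go(x,y,z,yaw):
    p,R,s=tool(); d=R.T@(np.array([x,y,z])-p)*100
    cur=np.arctan2(R[1,0],R[0,0]); t=-(np.deg2rad(yaw)-cur); t=(t+np.pi)%(2*np.pi)-np.pi
    print("shift cm",d.round(2),"turn",round(t,3),"| now",p.round(4),"yaw",round(np.rad2deg(cur),1),"F",np.round(s["wrist_force"],1),"w",round(s["width"],3),"q1,7",np.round(s["qpos"],2)[[0,6]],"t",round(s["clock"],2))
E
cat > b.py <<'E'
from fit import *
im={c:grab_frame(c)[0] for c in("top","scene")}
P={}
for c in im:
    for n in("rule_grip","rule_heel","tongue_knob","tongue_tip"):
        for r in place_of(c,n):
            a=at_z(c,r["xy"],Z[n])
            if r["score"]>.2 and .38<a[0]<.68 and .2<a[1]<.33: print(c,n,round(r["score"],2),a.round(4)[:2])
p=np.array([.449,-.0226,.1101,.0025]);o=np.zeros((360,800,3),np.uint8)
for i,(c,(u,v)) in enumerate((("top",(210,140)),("scene",(195,160)))):
    S=3.6 if c=="top" else 3.3
    k=cv2.resize(im[c][v:v+100,u:u+120],(400,333),interpolation=cv2.INTER_CUBIC)
    for b in bars(p):
        q=np.array([(proj(c,X)+.5-[u,v])*400/120 for X in b]); h=cv2.convexHull(q.astype(np.float32)).astype(int)
        cv2.polylines(k,[h],True,(255,0,0),1)
    o[:333,400*i:400*i+400]=k
cv2.imwrite("pics/ov.png",o)
go(.502,.266,.1,-14.4)
E
python3 b.py
```

```text
top rule_grip 0.73 [0.5099 0.2669]
top rule_heel 0.95 [0.4199 0.2832]
top tongue_knob 0.67 [0.5643 0.2589]
top tongue_knob 0.42 [0.6298 0.2339]
top tongue_tip 0.74 [0.6384 0.2417]
scene rule_grip 0.71 [0.4942 0.2667]
scene rule_heel 0.81 [0.4093 0.2952]
scene tongue_knob 0.71 [0.5522 0.2545]
scene tongue_tip 0.51 [0.6286 0.2381]
shift cm [-0.02  0.01  8.03] turn 1.501 | now [0.502  0.2663 0.1803] yaw 71.6 F [-0.2  0.4  0.8] w 0.999 q1,7 [-0.95 -0.81] t 3.3
```

View pics/ov.png

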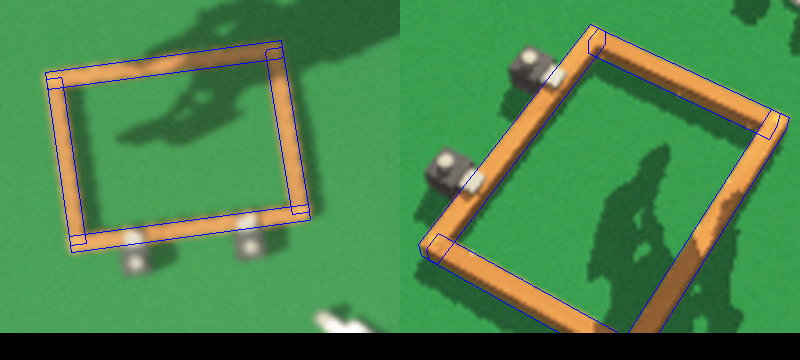

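The overlay shows the fitted frame outline matches the wood in both views: yaw 6.3°, shift about 0–2.5 mm. Next I'll turn to the rule's direction and descend.

Emit:
play_rows([
  [0,0,4,1.476,0.4],
  [0,0,8,1.476,0.4],
  [0,0,8,1.476,0.4],
  [0,0,8,1.476,0.4],
  [0,0,8,1.476,0.4],
  [0,0,8,1.476,0.4],
  [0,0,8,1.476,0.4],
  [0,0,8,1.476,0.4],
  [0,0,8,1.476,0.4],
  [0,0,8,1.476,0.4],
  [0,0,11,1.476,0.4],
  [0,0,14.6,1.476,0.4],
])

```text
clock: 4.5
tool_pos: [0.5032, 0.2672, 0.035]
ee_rot: [-0.001, 0.994, -0.113, 0.001]
wrist_force: [0.1, 0.4, -1.0]
width: 0.698
grasp_force: 0.0
```

Emit:
play_rows([
  [0,0,0,0,0],
  [0,0,0,0,-0.3],
  [0,0,0,0,-1],
  [0,0,0,0,-1],
  [0,0,0,0,-1],
  [0,0,0,0,-1],
  [0,0,0,0,-1],
])

```text
clock: 5.2
tool_pos: [0.5031, 0.2667, 0.0358]
ee_rot: [-0.001, 0.994, -0.113, 0.001]
wrist_force: [0.1, -0.0, 8.2]
width: 0.257
grasp_force: 60.1
```

```bash
python3 - <<'E'
from h import *
im,_=grab_frame("scene"); cv2.imwrite("pics/g1.png",cv2.resize(im[110:200,260:380],(800,600),interpolation=cv2.INTER_CUBIC))
go(.502,.266,.032,-13)
E
```

```text
shift cm [-0.09  0.09  0.38] turn -0.0 | now [0.5031 0.2667 0.0358] yaw -13.0 F [-1.1 -0.4  7.4] w 0.253 q1,7 [-1.08 -2.13] t 5.25
```

View pics/g1.png

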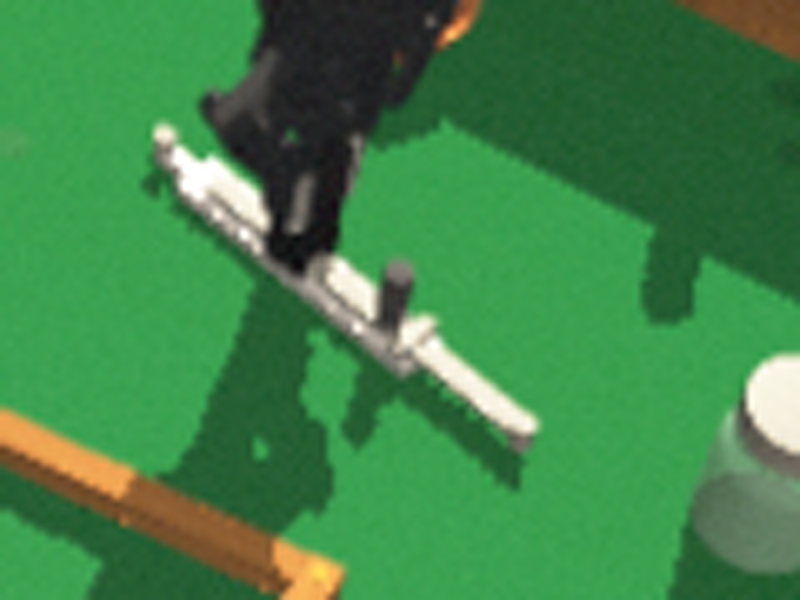

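The rule is gripped by its block. I'm lifting it and carrying it over the frame to diagonal 1.

```bash
python3 - <<'E'
from h import *
go(.5144,.0117,.10,-48.2)
E
```

```text
shift cm [ 6.85 24.57 -6.46] turn 0.614 | now [0.5031 0.2667 0.0358] yaw -13.0 F [-1.1 -0.4  7.4] w 0.253 q1,7 [-1.08 -2.13] t 5.25
```

Emit:
play_rows([
  [0,0,-3,0,-1],
  [0,0,-6.5,0,-1],
  [1,4,-6.5,0.1,-1],
  [2.2,8,-6.5,0.2,-1],
  [3.4,12,-6.5,0.3,-1],
  [4.6,16,-6.5,0.42,-1],
  [5.7,20.5,-6.5,0.54,-1],
  [6.85,24.6,-6.5,0.614,-1],
  [6.85,24.6,-6.5,0.614,-1],
  [6.85,24.6,-6.5,0.614,-1],
])

```text
clock: 6.25
tool_pos: [0.5129, 0.0099, 0.0993]
ee_rot: [-0.0, 0.912, -0.409, -0.0]
wrist_force: [0.3, 1.3, -5.6]
width: 0.253
grasp_force: 60.3
```

```bash
python3 - <<'E'
from h import *
ims={c:grab_frame(c)[0] for c in("top","scene")}
p,R,s=tool(); u=R[:,0]
for c in ims:
    for n,h in(("rule_heel",9),("tongue_knob",32),("tongue_tip",9)):
        z=p[2]-.0355+h/1000
        for r in place_of(c,n):
            a=at_z(c,r["xy"],z)
            if np.linalg.norm(a-p)<.2 and r["score"]>.2: print(c,n,round(r["score"],2),a.round(4)[:2],"along",round((a-p)@u*1000,1),"across",round((a-p)@R[:,1]*1000,1))
cv2.imwrite("pics/l1.png",cv2.resize(np.hstack([ims["scene"][150:290,190:330],cv2.resize(ims["top"][130:230,205:305],(140,140))]),(800,400),interpolation=cv2.INTER_CUBIC))
go(.5144,.0117,.0360,-48.2)
E
```

```text
top tongue_tip 0.36 [ 0.6051 -0.0994] along 144.4 across 5.9
scene rule_heel 0.78 [0.4517 0.0936] along -101.7 across -8.8
scene tongue_knob 0.5 [ 0.5539 -0.0275] along 56.7 across -4.0
scene tongue_tip 0.77 [ 0.6036 -0.0914] along 137.5 across 1.7
shift cm [ 0.07 -0.08  6.33] turn 0.001 | now [0.5134 0.0116 0.0993] yaw -48.1 F [ 0.5  0.8 -5.2] w 0.254 q1,7 [-0.91 -2.33] t 6.65
```

View pics/l1.png

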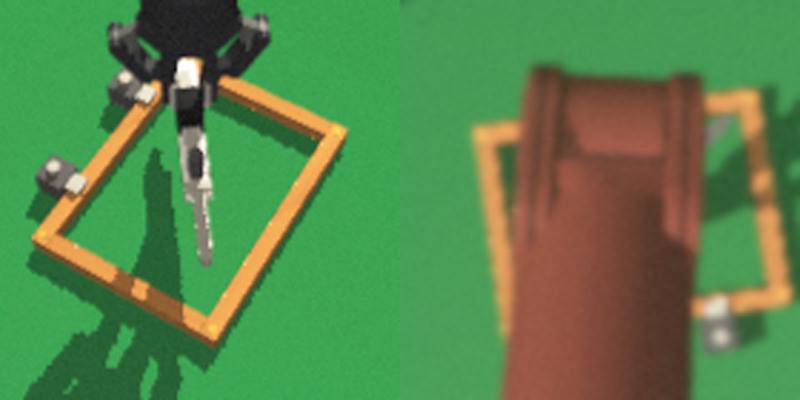

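Emit:
play_rows([
  [0.6,0,2,0,-1],
  [0.6,0,4,0,-1],
  [0.6,0,5,0,-1],
  [0.6,0,5.5,0,-1],
  [0.6,0,6,0,-1],
  [0.6,0,6.3,0,-1],
  [0.6,0,6.3,0,-1],
  [0.6,0,6.3,0,-1],
])

```text
clock: 7.45
tool_pos: [0.5177, 0.0065, 0.0367]
ee_rot: [-0.0, 0.913, -0.408, 0.0]
wrist_force: [0.8, 0.6, -5.4]
width: 0.253
grasp_force: 60.3
```

```bash
python3 - <<'E'
from h import *
grab_frame("scene");p,R,s=tool(); u=R[:,0]
for n,h in(("rule_heel",9),("tongue_knob",32),("tongue_tip",9)):
        for r in place_of("scene",n):
            a=at_z("scene",r["xy"],h/1000)
            if np.linalg.norm(a-p)<.2 and r["score"]>.2: print(n,round(r["score"],2),a.round(4)[:2],"along",round((a-p)@u*1000,1),"across",round((a-p)@R[:,1]*1000,1))
go(.4504+.09*.667,.0832-.09*.745,.0360,-48.2)
E
```

```text
tongue_knob 0.72 [ 0.5472 -0.0304] along 47.2 across 2.7
tongue_knob 0.68 [ 0.4869 -0.1312] along 82.2 across 114.8
tongue_tip 0.52 [ 0.6093 -0.094 ] along 135.9 across -1.2
shift cm [-1.19 -0.11  0.06] turn 0.0 | now [0.5176 0.0065 0.0366] yaw -48.2 F [-0.1 -0.1 -5.4] w 0.253 q1,7 [-0.83 -2.22] t 7.65
```

Emit:
play_rows([
  [-0.5,0,0,0,-1],
  [-0.9,0,0,0,-1],
  [-0.9,0,0,0,-1],
])

```text
clock: 7.95
tool_pos: [0.5115, 0.014, 0.0365]
ee_rot: [-0.0, 0.913, -0.408, 0.0]
wrist_force: [0.9, -0.0, -5.2]
width: 0.253
grasp_force: 60.1
```

Emit:
play_rows([
  [-0.2,0,0,0,-1],
  [-0.2,0,0,0,-1],
])

```text
clock: 8.15
tool_pos: [0.5108, 0.0148, 0.0367]
ee_rot: [-0.0, 0.913, -0.408, 0.001]
wrist_force: [4.4, 0.0, -4.8]
width: 0.252
grasp_force: 60.1
```

Emit:
play_rows([
  [-0.2,0,0,0,-1],
  [-0.2,0,0,0,-1],
])

```text
clock: 8.35
tool_pos: [0.5104, 0.0156, 0.0371]
ee_rot: [-0.0, 0.913, -0.409, 0.002]
wrist_force: [6.8, -2.7, -3.5]
width: 0.251
grasp_force: 60.2
```

The heel touches both bars: Fx +6.8, Fy −2.7, at the predicted spot. I'm setting it down, releasing, and taking the knob pinched along the rule so the TCP centres on it.

Emit:
play_rows([
  [0,0,0.1,0,-1],
  [0,0,0.2,0,-1],
  [0,0,0.2,0,-1],
  [0,0,0.2,0,-0.2],
  [0,0,0.2,0,0],
  [0,0,0.2,0,0.1],
  [0,0,0.2,0,0.1],
  [0,0,-1.5,0,0.1],
  [0,0,-4.2,0,0.1],
  [0,0,-4.2,0,0.1],
])

```text
clock: 9.35
tool_pos: [0.5104, 0.0162, 0.0808]
ee_rot: [-0.001, 0.913, -0.408, 0.001]
wrist_force: [1.0, -0.1, -0.1]
width: 0.553
grasp_force: 0.0
```

```bash
python3 - <<'E'
from h import *
grab_frame("scene")
u=np.array([.667,-.745,0]);H=np.array([.4504,.0832,.009])
for n,h in(("rule_heel",9),("rule_grip",32),("tongue_knob",32),("tongue_tip",9)):
        for r in place_of("scene",n):
            a=at_z("scene",r["xy"],h/1000)
            if np.linalg.norm(a-H)<.28 and r["score"]>.2: print(n,round(r["score"],2),a.round(4)[:2],"from heel",round((a-H)@u*1000,1),"across",round((a-H)@[.745,.667,0]*1000,1))
go(*(H+u*.1455)[:2],.075,41.8)
E
```

```text
rule_heel 0.86 [ 0.3412 -0.1588] from heel 107.5 across -242.7
rule_heel 0.59 [0.4472 0.0988] from heel -13.7 across 8.0
rule_grip 0.84 [0.506  0.0096] from heel 91.9 across -7.7
tongue_knob 0.55 [ 0.5411 -0.0176] from heel 135.6 across 0.4
tongue_knob 0.54 [0.2226 0.2355] from heel -265.4 across -68.1
tongue_tip 0.57 [ 0.5994 -0.0854] from heel 225.0 across -1.4
shift cm [ 5.71 -0.18  0.25] turn -1.571 | now [0.508  0.0162 0.0775] yaw -48.2 F [ 0.2 -0.5  0.2] w 0.545 q1,7 [-0.91 -2.32] t 9.6
```

Emit:
play_rows([
  [5.7,-0.1,0,-1.571,-0.2],
  [5.7,-0.1,0,-1.571,-0.2],
  [5.7,-0.1,0,-1.571,-0.2],
  [5.7,-0.1,0,-1.571,-0.2],
  [5.7,-0.1,0,-1.571,-0.2],
  [5.7,-0.1,0,-1.571,-0.2],
  [5.7,-0.1,0,-1.571,-0.2],
  [5.7,-0.1,0,-1.571,-0.2],
  [5.7,-0.1,0,-1.571,-0.2],
  [5.7,-0.1,0,-1.571,-0.2],
  [5.7,-0.1,0,-1.571,-0.2],
  [5.7,-0.1,0,-1.571,-0.2],
])

```text
clock: 10.8
tool_pos: [0.5469, -0.0258, 0.0774]
ee_rot: [-0.0, 0.934, 0.357, -0.001]
wrist_force: [-0.4, -1.3, -0.3]
width: 0.399
grasp_force: 0.0
```

```bash
python3 - <<'E'
from h import *
u=np.array([.667,-.745,0]);H=np.array([.4504,.0832,.009])
im,_=grab_frame("scene")
cv2.imwrite("pics/k1.png",cv2.resize(im[165:265,200:325],(800,600),interpolation=cv2.INTER_CUBIC))
go(*(H+u*.145)[:2],.043,41.8)
E
```

```text
shift cm [ 0.08 -0.06  3.46] turn -0.002 | now [ 0.547  -0.0259  0.0776] yaw 41.7 F [-0.3 -0.5 -0.4] w 0.401 q1,7 [-0.54 -0.72] t 10.85
```

View pics/k1.png

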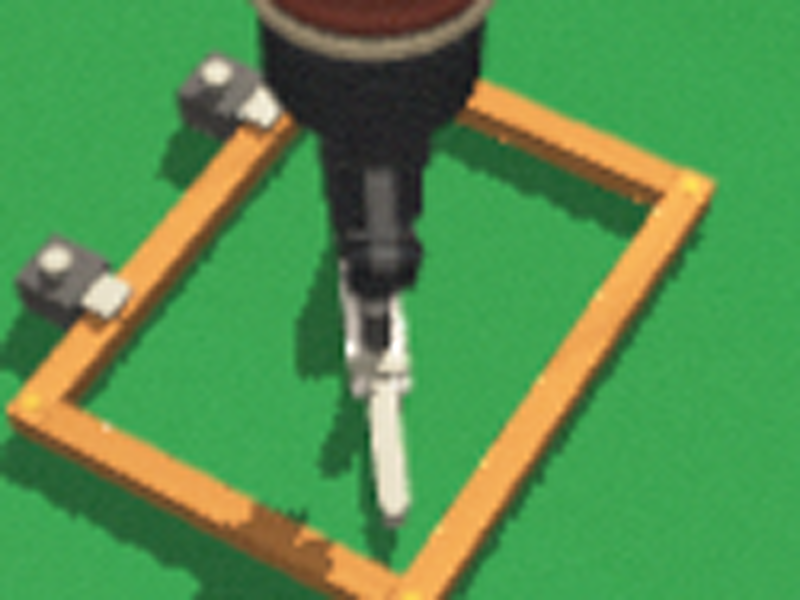

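The picture shows the rule flat on the diagonal, the gripper just above the knob at (375,320), and the tip at (395,515), short of the far right corner at (410,590). I'm pinching the knob.

Emit:
play_rows([
  [0,0,1.5,0,-0.2],
  [0,0,2.8,0,-0.2],
  [0,0,3.4,0,-0.2],
  [0,0,3.4,0,-0.2],
  [0,0,3.4,0,-1],
  [0,0,3.4,0,-1],
  [0,0,3.4,0,-1],
  [0,0,3.4,0,-1],
])

```text
clock: 11.65
tool_pos: [0.5477, -0.0256, 0.0447]
ee_rot: [0.0, 0.934, 0.357, 0.0]
wrist_force: [-0.1, 0.5, 0.1]
width: 0.0
grasp_force: 0.0
```

```bash
cat >> h.py <<'E'
def st(H=(.4504,.0832),T=(.6226,-.1091)):
    H=np.array(H);u=np.array(T)-H;L=np.hypot(*u);u/=L;p,R,s=tool();v=np.array([-u[1],u[0]]);d=p[:2]-H
    f=np.array(s["wrist_force"]);print("diag",round(L*1000,1),"along",round(d@u*1000,2),"across",round(d@v*1000,2),"z",round(p[2],4),"Falong",round(f[:2]@u,2),"Facross",round(f[:2]@v,2),"Fz",round(f[2],2),"w",round(s["width"],3),"t",round(s["clock"],2))
    print("tool->world: u in tool", (R.T@np.r_[u,0]).round(3))
E
python3 -c "
from h import *
st()"
```

```text
diag 258.1 along 146.01 across -0.11 z 0.0447 Falong -0.49 Facross 0.24 Fz 0.05 w 0.0 t 11.65
tool->world: u in tool [0.001 1.    0.   ]
```

```bash
python3 - <<'E'
from h import *
im,d=grab_frame("scene")
cv2.imwrite("pics/k2.png",cv2.resize(im[165:265,200:325],(800,600),interpolation=cv2.INTER_CUBIC))
st()
for P in ([.5477,-.0256,.026],[.5477,-.0256,.0]): print(((proj("scene",P)-[200,165])*[6.4,6]).round())
u=np.array([.667,-.745,0]);H=np.array([.4504,.0832,.0])
for a,z in((90,48),(140,46),(150,46),(220,9),(0,9)): print(a,((proj("scene",H+u*a/1000+[0,0,z/1000])-[200,165])*[6.4,6]).round())
E
```

```text
diag 258.1 along 145.95 across -0.13 z 0.0446 Falong -0.94 Facross 0.56 Fz 0.09 w 0.003 t 11.7
tool->world: u in tool [0.001 1.    0.   ]
[369. 316.]
[369. 344.]
90 [360. 181.]
140 [368. 280.]
150 [370. 300.]
220 [383. 487.]
0 [345.  70.]
```

View pics/k2.png

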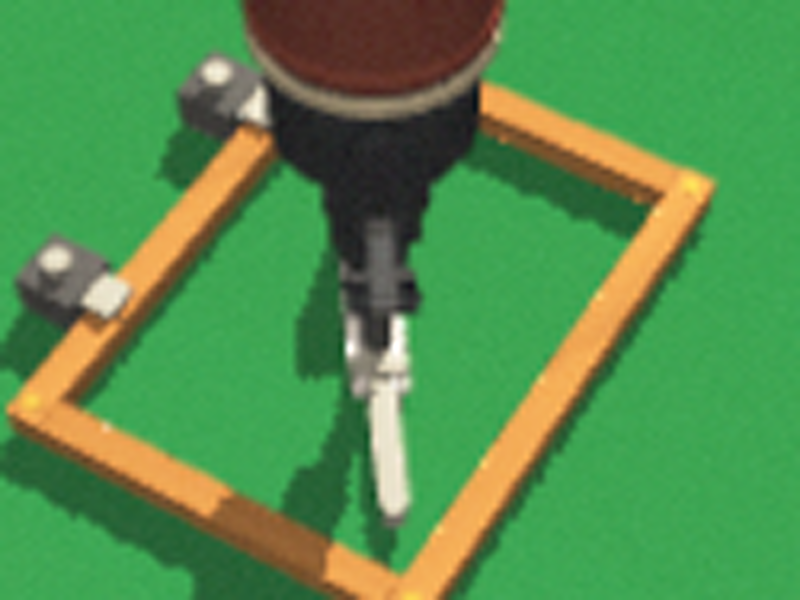

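Emit:
play_rows([
  [0,0,-2,0,-0.2],
  [0,0,-4,0,-0.2],
  [0,0,-6,0,-0.2],
  [0,0,-6,0,-0.2],
])

```text
clock: 12.1
tool_pos: [0.5492, -0.0257, 0.107]
ee_rot: [0.0, 0.934, 0.357, 0.002]
wrist_force: [0.8, -0.1, -0.2]
width: 0.403
grasp_force: 0.0
```

```bash
cat > dep.py <<'E'
from h import *
def cloud(cam="scene"):
    im,d=grab_frame(cam);p=camera_params(cam);K=np.array(p["intrinsics"]);T=np.array(p["camera_from_world"])
    v,u=np.mgrid[:384,:512]; c=np.linalg.solve(K,np.stack([(u)*d,(v)*d,d]).reshape(3,-1))
    w=(T[:3,:3].T@(c-T[:3,3:])).T; return w[d.ravel()>0],im,d
def dbg(H,T,cam="scene"):
    w,im,d=cloud(cam);H=np.array(H);u=np.array(T)-H;u/=np.hypot(*u);v=np.array([-u[1],u[0]])
    a=(w[:,:2]-H)@u*1000;b=(w[:,:2]-H)@v*1000;z=w[:,2]*1000
    for lo in range(-15,285,5):
        m=(a>=lo)&(a<lo+5)&(abs(b)<16)&(z>5)&(z<52)
        if m.any(): print(lo,"n",m.sum(),"zmax",z[m].max().round(),"b",np.percentile(b[m],[5,50,95]).round(1))
E
python3 -c "
from dep import *
dbg((.4504,.0832),(.6226,-.1091)); st()"
```

```text
10 n 2 zmax 12.0 b [-15.2 -15.2 -15.2]
50 n 1 zmax 7.0 b [-12.1 -12.1 -12.1]
55 n 1 zmax 7.0 b [-12.4 -12.4 -12.4]
60 n 1 zmax 10.0 b [-12.7 -12.7 -12.7]
90 n 5 zmax 48.0 b [-11.4  -8.6   1.4]
95 n 9 zmax 50.0 b [-12.1 -12.   -8.9]
100 n 9 zmax 44.0 b [-12.   -9.7  -8. ]
105 n 4 zmax 34.0 b [-10.   -9.8  -7.7]
110 n 11 zmax 15.0 b [-10.4  -2.3  11.3]
115 n 13 zmax 13.0 b [-10.7   2.7   9.3]
120 n 12 zmax 13.0 b [-9.6 -1.6 10.6]
125 n 7 zmax 14.0 b [-11.4  -6.    8.6]
130 n 6 zmax 10.0 b [-9.1  1.6 11.8]
135 n 6 zmax 8.0 b [-9.4 -6.7 11.4]
140 n 7 zmax 42.0 b [-9.8  1.  11.8]
145 n 14 zmax 48.0 b [-8.4  0.5  9.5]
150 n 25 zmax 47.0 b [-7.8 -2.6  7.7]
155 n 29 zmax 46.0 b [-2.8 -0.1  9.2]
160 n 16 zmax 16.0 b [-11.1  -1.8  12.5]
165 n 22 zmax 17.0 b [-8.8  0.5 12.1]
170 n 10 zmax 15.0 b [-4.   1.4  8.1]
175 n 9 zmax 15.0 b [-4.3  1.   6.3]
180 n 10 zmax 13.0 b [-4.7  0.5  5.7]
185 n 6 zmax 14.0 b [-2.5  0.1  4.7]
190 n 7 zmax 15.0 b [-2.   2.4  5.1]
195 n 9 zmax 15.0 b [-3.1  2.2  7.1]
200 n 10 zmax 12.0 b [-3.5  1.6  6.7]
205 n 7 zmax 13.0 b [-3.9  1.1  5.6]
210 n 9 zmax 15.0 b [-4.3  0.8  6. ]
215 n 10 zmax 15.0 b [-2.2  0.4  5.5]
220 n 6 zmax 14.0 b [-1.9  3.9  7.1]
225 n 9 zmax 16.0 b [-2.9  2.2  6.3]
230 n 10 zmax 17.0 b [-2.1  0.5  4.2]
235 n 1 zmax 13.0 b [4.1 4.1 4.1]
245 n 2 zmax 18.0 b [15.4 15.5 15.6]
250 n 7 zmax 18.0 b [-14.   12.4  15. ]
255 n 17 zmax 18.0 b [-15.   -5.3  14.4]
260 n 21 zmax 21.0 b [-15.4  -0.9  13.9]
265 n 25 zmax 18.0 b [-15.3  -1.   13.1]
270 n 28 zmax 20.0 b [-13.7  -2.6  14.9]
275 n 24 zmax 20.0 b [-6.6  3.1 12.6]
280 n 11 zmax 17.0 b [-0.9  2.8  7.6]
diag 258.1 along 146.42 across 0.45 z 0.1056 Falong 0.49 Facross 0.39 Fz -0.45 w 0.397 t 12.15
tool->world: u in tool [0.001 1.    0.001]
```

The depth data puts the knob about 151 mm from the heel corner and the tip at about 229. I'll pinch it crosswise instead and read the length as travel from the tongue's end stop.

Emit:
play_rows([
  [0,0.5,2.5,1.571,0.1],
  [0,0.5,2.5,1.571,0.1],
  [0,0.5,2.5,1.571,0.1],
  [0,0.5,2.5,1.571,0.1],
  [0,0.5,2.5,1.571,0.1],
  [0,0.5,2.5,1.571,0.1],
  [0,0.5,2.5,1.571,0.1],
  [0,0.5,2.5,1.571,0.1],
  [0,0.5,2.5,1.571,0.1],
  [0,0.5,2.5,1.571,0.1],
  [0,0.5,4.5,1.571,0.1],
  [0,0.5,6.6,1.571,0.1],
])

```text
clock: 13.35
tool_pos: [0.5508, -0.0292, 0.0374]
ee_rot: [0.0, 0.912, -0.409, 0.0]
wrist_force: [-0.0, 0.9, -0.2]
width: 0.55
grasp_force: 0.0
```

Emit:
play_rows([
  [0,0,0,0,-0.3],
  [0,0,0,0,-1],
  [0,0,0,0,-1],
  [0,0,0,0,-1],
  [0,0,0,0,-1],
])

```text
clock: 13.85
tool_pos: [0.5513, -0.0295, 0.0392]
ee_rot: [-0.0, 0.913, -0.408, 0.0]
wrist_force: [-0.0, 0.8, 3.3]
width: 0.001
grasp_force: 1.9
```

```bash
python3 -c "
from dep import *
dbg((.4504,.0832),(.6226,-.1091)); st()"
```

```text
105 n 1 zmax 24.0 b [1. 1. 1.]
135 n 3 zmax 8.0 b [-6.8 -6.5 10.1]
140 n 7 zmax 9.0 b [-9.8 -7.1 10.9]
145 n 3 zmax 9.0 b [ 8.6  8.6 11.1]
150 n 9 zmax 24.0 b [-10.4  -5.2  11. ]
155 n 26 zmax 52.0 b [-5.3  1.1  9.1]
160 n 17 zmax 50.0 b [-11.   -0.7   8. ]
165 n 28 zmax 52.0 b [-11.4  -0.8   9.7]
170 n 10 zmax 13.0 b [-6.9  0.1  9.7]
175 n 9 zmax 13.0 b [-3.3  1.1  6.1]
180 n 7 zmax 14.0 b [-4.7 -2.   4.9]
185 n 8 zmax 13.0 b [-4.   1.5  5.4]
190 n 8 zmax 14.0 b [-5.3 -2.7  4. ]
195 n 9 zmax 13.0 b [-5.6 -0.4  4.6]
200 n 7 zmax 13.0 b [-3.6 -0.8  4.2]
205 n 9 zmax 15.0 b [-4.   1.   6.3]
210 n 10 zmax 13.0 b [-4.3  2.   5.8]
215 n 7 zmax 13.0 b [-3.9  0.5  4.8]
220 n 9 zmax 14.0 b [-5.  -0.   5.2]
225 n 8 zmax 15.0 b [-5.3 -1.6  3.7]
230 n 10 zmax 17.0 b [-3.4  0.5  4.4]
235 n 3 zmax 15.0 b [-1.  -0.9  1.2]
245 n 2 zmax 18.0 b [15.3 15.4 15.5]
250 n 7 zmax 19.0 b [-14.1  12.3  15.1]
255 n 15 zmax 18.0 b [-15.1  -2.9  14.5]
260 n 24 zmax 18.0 b [-15.   -3.2  13.6]
265 n 24 zmax 20.0 b [-15.3   0.2  13.4]
270 n 30 zmax 21.0 b [-13.5  -0.2  14.7]
275 n 22 zmax 21.0 b [-6.5  1.8 12.8]
280 n 11 zmax 18.0 b [0.3 4.9 7.5]
diag 258.1 along 151.25 across 0.07 z 0.0391 Falong -0.53 Facross -0.33 Fz 4.85 w 0.002 t 13.9
tool->world: u in tool [ 1.    -0.001  0.001]
```

Emit:
play_rows([
  [0,0,0,0,0.1],
  [0,0,0,0,0.1],
  [0,0,0,0,0.1],
  [0,0,-3,0,0.1],
  [0,0,-7,0,0.1],
  [0,0,-7,0,0.1],
])

```text
clock: 14.5
tool_pos: [0.5534, -0.03, 0.1125]
ee_rot: [-0.002, 0.913, -0.409, 0.003]
wrist_force: [0.3, -0.1, 0.2]
width: 0.551
grasp_force: 0.0
```

```bash
python3 - <<'E'
from dep import *
H=np.array((.4504,.0832));u=np.array((.6226,-.1091))-H;u/=np.hypot(*u);v=np.array([-u[1],u[0]])
im,d=grab_frame("scene");p=camera_params("scene");K=np.array(p["intrinsics"]);T=np.array(p["camera_from_world"])
V,U=np.mgrid[:384,:512];c=np.linalg.solve(K,np.stack([U*d,V*d,d]).reshape(3,-1));w=(T[:3,:3].T@(c-T[:3,3:])).T
a=(w[:,:2]-H)@u*1000;b=(w[:,:2]-H)@v*1000;z=w[:,2]*1000;g=im.reshape(-1,3)
m=(a>60)&(a<200)&(abs(b)<25)&(z>20)&(z<90)
for i in np.where(m)[0]: print(U.ravel()[i],V.ravel()[i],"a%.0f b%.0f z%.0f"%(a[i],b[i],z[i]),g[i])
st(); im2=im[165:265,200:325]; cv2.imwrite("pics/k3.png",cv2.resize(im2,(800,600),interpolation=cv2.INTER_CUBIC))
E
```

```text
255 193 a82 b-3 z46 [112 126 130]
256 193 a81 b0 z45 [112 129 130]
257 193 a82 b3 z47 [ 95 103 105]
258 193 a84 b5 z48 [100 108 116]
259 193 a83 b8 z46 [108 115 121]
260 193 a83 b11 z47 [ 78 102  79]
252 194 a84 b-11 z46 [59 71 59]
253 194 a85 b-8 z47 [48 48 51]
254 194 a86 b-6 z48 [53 55 56]
255 194 a84 b-3 z45 [55 56 55]
256 194 a86 b-0 z48 [57 57 58]
257 194 a86 b2 z47 [58 61 62]
258 194 a84 b5 z44 [58 63 61]
259 194 a86 b8 z47 [58 58 64]
260 194 a87 b10 z47 [57 60 60]
252 195 a88 b-11 z47 [54 62 53]
253 195 a88 b-8 z46 [46 47 49]
254 195 a87 b-6 z45 [54 54 56]
255 195 a89 b-3 z48 [51 52 54]
256 195 a88 b-0 z46 [57 57 60]
257 195 a88 b2 z45 [60 61 61]
258 195 a89 b5 z47 [55 59 58]
259 195 a90 b7 z48 [59 60 62]
260 195 a89 b10 z46 [59 60 64]
252 196 a91 b-11 z46 [44 54 40]
253 196 a91 b-9 z46 [45 46 47]
254 196 a93 b-6 z48 [50 46 50]
255 196 a91 b-3 z46 [52 52 55]
256 196 a92 b-1 z47 [57 56 59]
257 196 a91 b2 z46 [58 61 62]
258 196 a92 b5 z47 [52 56 57]
259 196 a93 b7 z48 [54 56 56]
260 196 a92 b10 z46 [57 56 60]
252 197 a93 b-11 z45 [36 47 30]
253 197 a94 b-9 z46 [46 45 45]
254 19
[... 3289 characters left out ...]
155 b-5 z36 [79 83 89]
257 219 a158 b-3 z39 [52 55 54]
258 219 a157 b-0 z38 [50 55 59]
259 219 a156 b2 z36 [52 54 56]
260 219 a155 b5 z34 [50 54 56]
256 220 a154 b-5 z27 [75 81 85]
257 220 a156 b-3 z32 [54 56 58]
258 220 a157 b-0 z33 [54 56 58]
259 220 a157 b2 z32 [51 53 53]
260 220 a154 b5 z26 [52 52 54]
256 221 a154 b-5 z22 [79 84 90]
257 221 a157 b-3 z29 [50 53 54]
258 221 a157 b-0 z28 [52 59 57]
259 221 a157 b2 z28 [49 52 55]
260 221 a155 b5 z24 [51 54 57]
257 222 a156 b-3 z21 [61 63 66]
258 222 a158 b-0 z24 [52 55 58]
259 222 a158 b2 z23 [52 51 55]
diag 258.1 along 151.83 across 0.78 z 0.1104 Falong 0.23 Facross 0.28 Fz -0.18 w 0.551 t 14.55
tool->world: u in tool [ 1.    -0.001  0.002]
```

View pics/k3.png

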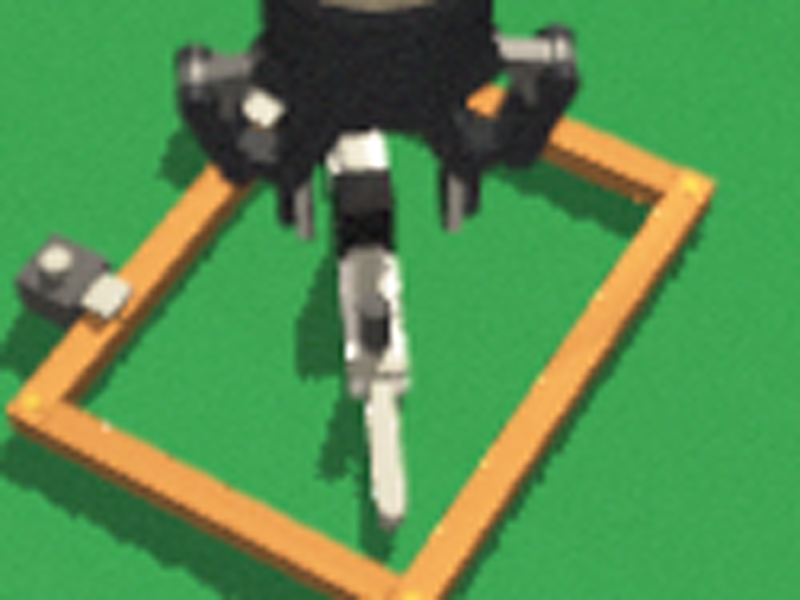

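```bash
python3 - <<'E'
from dep import *
H=np.array((.4504,.0832));u=np.array((.6226,-.1091))-H;u/=np.hypot(*u);v=np.array([-u[1],u[0]])
w,im,d=cloud()
a=(w[:,:2]-H)@u*1000;b=(w[:,:2]-H)@v*1000;z=w[:,2]*1000
for b0 in range(-60,60,4):
    m=(abs(b-b0)<2)&(a>110)&(a<200)&(z>60)&(z<180)
    if m.any():
        i=np.argsort(z[m])[:3]; print(b0,m.sum(),"lowest z",z[m][i].round(),"a",a[m][i].round())
st()
E
```

```text
-56 4 lowest z [171. 174. 179.] a [167. 166. 167.]
-52 7 lowest z [166. 169. 172.] a [167. 165. 168.]
-48 10 lowest z [165. 168. 173.] a [166. 165. 169.]
-44 18 lowest z [167. 172. 172.] a [165. 165. 166.]
-40 17 lowest z [159. 163. 166.] a [160. 160. 162.]
-36 25 lowest z [128. 134. 139.] a [160. 161. 161.]
-32 30 lowest z [128. 129. 133.] a [160. 161. 160.]
-28 21 lowest z [125. 127. 131.] a [164. 165. 165.]
-24 15 lowest z [125. 129. 134.] a [164. 164. 164.]
24 23 lowest z [118. 124. 124.] a [155. 164. 156.]
28 24 lowest z [123. 125. 125.] a [164. 165. 163.]
32 21 lowest z [128. 131. 135.] a [162. 161. 161.]
36 28 lowest z [126. 129. 133.] a [161. 160. 160.]
40 13 lowest z [158. 163. 163.] a [160. 160. 160.]
44 20 lowest z [162. 167. 169.] a [160. 161. 165.]
48 15 lowest z [167. 168. 170.] a [166. 167. 165.]
52 7 lowest z [166. 170. 173.] a [166. 166. 168.]
56 4 lowest z [171. 176. 176.] a [164. 165. 165.]
diag 258.1 along 150.93 across 0.18 z 0.1089 Falong 0.45 Facross -0.37 Fz -0.32 w 0.549 t 14.6
tool->world: u in tool [ 1. -0.  0.]
```

The depth data shows the fingertips at z≈123 mm while the TCP reads 109. The fingers are therefore about 25 mm shorter than stated, so both closings happened above the knob and on its top. I'll work about 24 mm lower.

Emit:
play_rows([
  [-0.1,0,3,0,-0.1],
  [-0.1,0,6,0,-0.1],
  [-0.1,0,8,0,-0.1],
  [-0.1,0,9,0,-0.1],
  [-0.1,0,9.4,0,-0.1],
  [-0.1,0,9.4,0,-0.1],
  [-0.1,0,9.4,0,-1],
  [-0.1,0,9.4,0,-1],
  [-0.1,0,9.4,0,-1],
  [-0.1,0,9.4,0,-1],
])

```text
clock: 15.6
tool_pos: [0.551, -0.0285, 0.0152]
ee_rot: [-0.001, 0.913, -0.408, 0.001]
wrist_force: [-0.1, 0.1, 5.5]
width: 0.137
grasp_force: 58.6
```

```bash
python3 -c "
from dep import *
st()"
```

```text
diag 258.1 along 150.35 across 0.42 z 0.0152 Falong -0.17 Facross -0.04 Fz 5.5 w 0.137 t 15.6
tool->world: u in tool [ 1.    -0.001  0.001]
```

Emit:
play_rows([
  [0,0,-0.1,0,-1],
  [0,0,-0.1,0,-1],
])

```text
clock: 15.8
tool_pos: [0.5501, -0.0286, 0.0154]
ee_rot: [-0.0, 0.913, -0.408, 0.0]
wrist_force: [1.3, 0.1, 1.3]
width: 0.137
grasp_force: 58.7
```

Emit:
play_rows([
  [-0.1,0,0,0,-1],
  [-0.2,0,0,0,-1],
  [-0.3,0,0,0,-1],
  [-0.3,0,0,0,-1],
])

```text
clock: 16.2
tool_pos: [0.548, -0.0263, 0.0153]
ee_rot: [-0.0, 0.913, -0.408, -0.0]
wrist_force: [-0.4, -0.3, -0.3]
width: 0.134
grasp_force: 58.8
```

```bash
python3 -c "
from dep import *
st()"
```

```text
diag 258.1 along 146.66 across -0.32 z 0.0153 Falong -0.04 Facross -0.47 Fz -0.25 w 0.134 t 16.2
tool->world: u in tool [ 1.    -0.001 -0.   ]
```

Emit:
play_rows([
  [-0.1,0,0,0,-1],
  [-0.2,0,0,0,-1],
  [-0.3,0,0,0,-1],
  [-0.3,0,0,0,-1],
])

```text
clock: 16.6
tool_pos: [0.546, -0.024, 0.0153]
ee_rot: [-0.0, 0.913, -0.408, -0.0]
wrist_force: [-0.5, 0.7, 1.3]
width: 0.138
grasp_force: 58.8
```

Emit:
play_rows([
  [-0.1,0,0,0,-1],
  [-0.2,0,0,0,-1],
  [-0.2,0,0,0,-1],
])

```text
clock: 16.9
tool_pos: [0.5449, -0.0228, 0.0154]
ee_rot: [0.0, 0.913, -0.408, 0.0]
wrist_force: [2.5, -1.3, -0.3]
width: 0.136
grasp_force: 58.8
```

Emit:
play_rows([
  [-0.1,0,0,0,-1],
  [-0.1,0,0,0,-1],
])

```text
clock: 17.1
tool_pos: [0.5442, -0.0222, 0.0154]
ee_rot: [0.0, 0.913, -0.408, 0.0]
wrist_force: [1.7, -1.8, -0.0]
width: 0.138
grasp_force: 58.8
```

```bash
python3 -c "
from dep import *
st()"
```

```text
diag 258.1 along 141.09 across -0.43 z 0.0154 Falong 2.52 Facross 0.08 Fz -0.05 w 0.138 t 17.1
tool->world: u in tool [ 1.    -0.001  0.   ]
```

Emit:
play_rows([
  [-0.1,0,0,0,-1],
  [-0.15,0,0,0,-1],
  [-0.15,0,0,0,-1],
])

```text
clock: 17.4
tool_pos: [0.5435, -0.0212, 0.0154]
ee_rot: [0.0, 0.913, -0.409, 0.0]
wrist_force: [3.8, -4.4, -1.8]
width: 0.138
grasp_force: 58.6
```

Emit:
play_rows([
  [-0.1,0,0,0,-1],
  [-0.15,0,0,0,-1],
  [-0.15,0,0,0,-1],
])

```text
clock: 17.7
tool_pos: [0.5432, -0.0208, 0.0157]
ee_rot: [0.0, 0.913, -0.409, 0.001]
wrist_force: [6.0, -5.3, -2.0]
width: 0.14
grasp_force: 58.6
```

```bash
python3 -c "
from dep import *
st()"
```

```text
diag 258.1 along 139.37 across -0.26 z 0.0157 Falong 7.92 Facross 0.93 Fz -1.96 w 0.14 t 17.7
tool->world: u in tool [ 1.    -0.002  0.003]
```

The heel is now truly seated, with the end stop at along = 139.4 (length 220). Drawing the tongue out.

Emit:
play_rows([
  [0.3,0,0,0,-1],
  [0.7,0,0,0,-1],
  [1.1,0,0,0,-1],
  [1.5,0,0,0,-1],
  [1.9,0,0,0,-1],
  [2.3,0,0,0,-1],
  [2.7,0,0,0,-1],
  [3.0,0,0,0,-1],
  [3.2,0,0,0,-1],
  [3.3,0,0,0,-1],
  [3.4,0,0,0,-1],
  [3.4,0,0,0,-1],
])

```text
clock: 18.9
tool_pos: [0.5648, -0.0453, 0.0153]
ee_rot: [0.0, 0.913, -0.408, 0.0]
wrist_force: [-1.7, -1.3, 1.7]
width: 0.137
grasp_force: 59.2
```

```bash
python3 -c "
from dep import *
w,im,d=cloud();H=np.array((.4504,.0832));u=np.array((.6226,-.1091))-H;u/=np.hypot(*u);v=np.array([-u[1],u[0]])
a=(w[:,:2]-H)@u*1000;b=(w[:,:2]-H)@v*1000;z=w[:,2]*1000
for lo in range(236,280,3):
  m=(a>=lo)&(a<lo+3)&(abs(b)<5); print(lo,m.sum(),z[m].max().round() if m.any() else '')
st()"
```

```text
236 5 14.0
239 3 12.0
242 6 13.0
245 3 14.0
248 3 16.0
251 8 16.0
254 5 17.0
257 3 15.0
260 2 16.0
263 3 17.0
266 6 17.0
269 4 18.0
272 4 17.0
275 6 20.0
278 10 18.0
diag 258.1 along 172.02 across -0.48 z 0.0153 Falong 0.64 Facross -2.07 Fz 2.06 w 0.136 t 18.95
tool->world: u in tool [ 1.    -0.001  0.   ]
```

Emit:
play_rows([
  [0.1,0,0,0,-1],
  [0.15,0,0,0,-1],
  [0.15,0,0,0,-1],
])

```text
clock: 19.25
tool_pos: [0.5657, -0.0463, 0.0153]
ee_rot: [0.0, 0.913, -0.408, -0.0]
wrist_force: [-2.2, -0.8, 4.0]
width: 0.136
grasp_force: 59.2
```

```bash
python3 -c "
from dep import *
st()"
```

```text
diag 258.1 along 173.38 across -0.48 z 0.0153 Falong -0.83 Facross -2.18 Fz 4.0 w 0.136 t 19.25
tool->world: u in tool [ 1.    -0.001 -0.   ]
```

Emit:
play_rows([
  [0.1,0,0,0,-1],
  [0.15,0,0,0,-1],
  [0.15,0,0,0,-1],
])

```text
clock: 19.55
tool_pos: [0.5662, -0.0467, 0.0152]
ee_rot: [-0.0, 0.913, -0.408, -0.001]
wrist_force: [-6.2, 1.3, 6.1]
width: 0.139
grasp_force: 59.6
```

```bash
python3 -c "
from dep import *
st()"
```

```text
diag 258.1 along 174.04 across -0.42 z 0.0152 Falong -5.06 Facross -3.76 Fz 6.07 w 0.139 t 19.55
tool->world: u in tool [ 1.    -0.    -0.002]
```

Emit:
play_rows([
  [0,0.08,-0.05,0,-1],
  [0,0.08,-0.05,0,-1],
  [0,0.08,-0.05,0,-1],
  [0,0.08,-0.05,0,-1],
  [0,0.08,-0.05,0,-1],
  [0,0.08,-0.05,0,-1],
])

```text
clock: 20.15
tool_pos: [0.566, -0.0469, 0.0154]
ee_rot: [-0.0, 0.913, -0.408, -0.0]
wrist_force: [0.1, 5.7, -4.8]
width: 0.14
grasp_force: 58.5
```

```bash
python3 -c "
from dep import *
st()"
```

```text
diag 258.1 along 174.01 across -0.64 z 0.0154 Falong -4.19 Facross 3.91 Fz -4.84 w 0.14 t 20.15
tool->world: u in tool [ 1.    -0.    -0.001]
```

Emit:
play_rows([
  [0,-0.04,0.03,0,-1],
  [0,-0.04,0.03,0,-1],
  [0,-0.04,0.03,0,-1],
  [0,-0.04,0.03,0,-1],
  [0,-0.04,0.03,0,-1],
  [0,-0.04,0.03,0,-1],
  [0,-0.04,0.03,0,-1],
])

```text
clock: 20.85
tool_pos: [0.5661, -0.0468, 0.0154]
ee_rot: [-0.0, 0.913, -0.408, -0.001]
wrist_force: [-1.8, 4.9, -1.1]
width: 0.137
grasp_force: 59.2
```

```bash
python3 -c "
from dep import *
st()"
```

```text
diag 258.1 along 174.05 across -0.53 z 0.0154 Falong -4.84 Facross 1.98 Fz -1.09 w 0.137 t 20.85
tool->world: u in tool [ 1.    -0.    -0.001]
```

Diagonal 1 is held in its corner: forces on both bars flip within 0.2 mm, and L1 ≈ 254.7 mm. I'm retracting the tongue and moving to the block.

Emit:
play_rows([
  [-0.5,0,0,0,-1],
  [-1,0,0,0,-1],
  [-1.5,0,0,0,-1],
  [-2,0,0,0,-1],
  [-2.5,0,0,0,-1],
  [-3,0,0,0,-1],
  [-3.2,0,0,0,-1],
  [-3.2,0,0,0,-0.5],
  [-3.2,0,0,0,-0.2],
  [-3.2,0,0,0,0],
])

```text
clock: 21.85
tool_pos: [0.5454, -0.0239, 0.0157]
ee_rot: [0.0, 0.913, -0.408, 0.0]
wrist_force: [-0.0, -0.1, -0.4]
width: 0.5
grasp_force: 0.0
```

Emit:
play_rows([
  [0,0,-2,0,0],
  [0,0,-4.2,0,0],
  [-2.5,0,-4.2,0,0],
  [-5.3,0,-4.2,0,0],
  [-5.3,0,-3,0,0],
  [-5.3,0,-1,0,0],
  [-5.3,0,0,0,0],
  [-5.3,0,0.3,0,0],
  [-5.3,0,0.3,0,-1],
  [-5.3,0,0.3,0,-1],
  [-5.3,0,0.3,0,-1],
])

```text
clock: 22.95
tool_pos: [0.5106, 0.0154, 0.013]
ee_rot: [-0.0, 0.913, -0.409, 0.001]
wrist_force: [3.7, 0.1, -4.9]
width: 0.273
grasp_force: 59.2
```

```bash
python3 -c "
from dep import *
st(); go(.5233,-.0365,.075,60.8)"
```

```text
diag 258.1 along 90.65 across -0.34 z 0.013 Falong 2.41 Facross 2.81 Fz -4.9 w 0.273 t 22.95
tool->world: u in tool [ 1.    -0.001  0.001]
shift cm [ 4.73  2.51 -6.2 ] turn -1.903 | now [0.5106 0.0154 0.013 ] yaw -48.2 F [ 3.7  0.1 -4.9] w 0.273 q1,7 [-0.84 -2.2 ] t 22.95
```

Emit:
play_rows([
  [0.5,0,-2,0,-1],
  [1,0.3,-4.5,-0.1,-1],
  [1.5,0.6,-4.5,-0.25,-1],
  [2,1,-4.5,-0.4,-1],
  [2.5,1.3,-4.5,-0.55,-1],
  [3,1.6,-4.5,-0.7,-1],
  [3.5,1.9,-4.5,-0.85,-1],
  [4,2.2,-4.5,-1.0,-1],
  [4.7,2.5,-4.5,-1.15,-1],
  [4.7,2.5,-4.5,-1.3,-1],
  [4.7,2.5,-4.5,-1.45,-1],
  [4.7,2.5,-4.5,-1.6,-1],
])

```text
clock: 24.15
tool_pos: [0.5218, -0.0361, 0.0573]
ee_rot: [-0.0, 0.928, 0.373, -0.001]
wrist_force: [-1.1, 0.7, -5.1]
width: 0.269
grasp_force: 60.3
```

Emit:
play_rows([
  [0,0,0,-0.15,-1],
  [0,0,0,-0.303,-1],
  [0,0,0,-0.303,-1],
  [0,0,0,-0.303,-1],
])

```text
clock: 24.55
tool_pos: [0.5221, -0.0361, 0.0574]
ee_rot: [-0.0, 0.864, 0.504, -0.0]
wrist_force: [-0.2, 0.2, -5.5]
width: 0.266
grasp_force: 60.2
```

```bash
cat > s2.py <<'E'
from dep import *
H2=(.4735,-.1256);T2=(.5995,.0997)
E
python3 -c "
from s2 import *
st(H2,T2); dbg(H2,T2); go(.5233,-.0365,.014,60.8)"
```

```text
diag 258.1 along 101.86 across 1.24 z 0.0574 Falong 0.08 Facross 0.23 Fz -5.52 w 0.266 t 24.55
tool->world: u in tool [ 1.    -0.004 -0.   ]
-15 n 20 zmax 19.0 b [-12.6  -0.7  13.2]
-10 n 21 zmax 19.0 b [-15.7  -2.3  11.4]
-5 n 20 zmax 20.0 b [-13.9   4.3  15. ]
0 n 14 zmax 49.0 b [-14.7   7.6  13.7]
5 n 7 zmax 50.0 b [-3.9  9.6 13. ]
10 n 5 zmax 51.0 b [-3.6 -3.2 13.4]
15 n 4 zmax 50.0 b [-3.9 -2.6 -2. ]
20 n 9 zmax 52.0 b [-4.5  0.1  4.9]
25 n 12 zmax 52.0 b [-11.7  -3.2   9. ]
30 n 15 zmax 52.0 b [-11.6  -1.    7.2]
35 n 12 zmax 52.0 b [-11.8  -5.1   8.3]
40 n 6 zmax 52.0 b [-11.5 -10.9  -5. ]
45 n 7 zmax 52.0 b [-11.6 -10.1   7.8]
50 n 6 zmax 52.0 b [-11.9  -8.8   7. ]
55 n 6 zmax 52.0 b [-12.2  -8.9  11.8]
60 n 6 zmax 51.0 b [-11.5  -9.5   7.8]
65 n 8 zmax 52.0 b [-11.7  -9.7   5. ]
70 n 7 zmax 52.0 b [-11.8 -10.9  12.2]
75 n 7 zmax 51.0 b [-12.1 -10.4   5. ]
80 n 9 zmax 52.0 b [-11.6  -5.9  11.2]
85 n 2 zmax 51.0 b [-11.3 -11.2 -11.2]
90 n 3 zmax 51.0 b [-11.9 -11.3 -11.3]
95 n 2 zmax 48.0 b [-12.6 -12.  -11.3]
100 n 2 zmax 50.0 b [-12.8 -12.6 -12.4]
105 n 2 zmax 46.0 b [-12.2 
[... 537 characters left out ...]
n 2 zmax 51.0 b [-8.9 -7.9 -6.9]
180 n 1 zmax 51.0 b [-6. -6. -6.]
195 n 1 zmax 52.0 b [-6.9 -6.9 -6.9]
205 n 1 zmax 52.0 b [-7. -7. -7.]
215 n 1 zmax 51.0 b [-6.9 -6.9 -6.9]
225 n 2 zmax 49.0 b [-6.9 -6.7 -6.5]
230 n 2 zmax 50.0 b [-6.2 -6.1 -6.1]
245 n 1 zmax 16.0 b [-16. -16. -16.]
250 n 5 zmax 19.0 b [-15.2 -13.1  10.3]
255 n 11 zmax 16.0 b [-12.7   9.6  15.6]
260 n 20 zmax 19.0 b [-12.8   4.7  15.2]
265 n 17 zmax 18.0 b [-13.   -2.   12.4]
270 n 19 zmax 19.0 b [-15.   -0.2  14. ]
275 n 15 zmax 19.0 b [-12.9  -3.7   7.6]
280 n 10 zmax 18.0 b [-8.6 -4.1  3.8]
shift cm [0.01 0.12 4.34] turn -0.004 | now [ 0.5222 -0.036   0.0574] yaw 60.6 F [ 0.2 -0.2 -5.2] w 0.269 q1,7 [-0.5  -0.38] t 24.6
```

Emit:
play_rows([
  [0,0.1,1.5,0,-1],
  [0,0.1,3,0,-1],
  [0,0.1,4,0,-1],
  [0,0.1,4.35,0,-1],
  [-0.4,0.1,4.35,0,-1],
  [-0.8,0.1,4.35,0,-1],
  [-0.8,0.1,4.35,0,-1],
])

```text
clock: 25.3
tool_pos: [0.5196, -0.0432, 0.0142]
ee_rot: [-0.0, 0.863, 0.506, 0.0]
wrist_force: [0.6, 2.0, -5.6]
width: 0.272
grasp_force: 60.1
```

Emit:
play_rows([
  [-0.15,0,0,0,-1],
  [-0.3,0,0,0,-1],
  [-0.3,0,0,0,-1],
])

```text
clock: 25.6
tool_pos: [0.5194, -0.0434, 0.0146]
ee_rot: [-0.001, 0.862, 0.507, 0.002]
wrist_force: [4.3, 9.9, -5.1]
width: 0.272
grasp_force: 60.3
```

```bash
python3 -c "
from s2 import *
st(H2,T2)"
```

```text
diag 258.1 along 94.12 across 0.03 z 0.0146 Falong 10.79 Facross 1.07 Fz -5.05 w 0.272 t 25.6
tool->world: u in tool [1.    0.002 0.004]
```

Emit:
play_rows([
  [0.1,-0.1,0,0,-1],
  [0.1,-0.2,0,0,-1],
  [0.05,-0.3,0,0,-1],
  [0.05,-0.3,0,0,-1],
])

```text
clock: 26.0
tool_pos: [0.5181, -0.0431, 0.015]
ee_rot: [0.001, 0.862, 0.507, 0.002]
wrist_force: [6.5, 4.9, -7.0]
width: 0.272
grasp_force: 60.0
```

```bash
python3 -c "
from s2 import *
st(H2,T2);print(telemetry.state()['wrist_force'],tool()[0])"
```

```text
diag 258.1 along 93.81 across 1.34 z 0.015 Falong 7.5 Facross -3.29 Fz -6.95 w 0.272 t 26.0
tool->world: u in tool [1.    0.002 0.003]
[ 6.53017051  4.93731152 -6.95347762] [ 0.51811905 -0.04306976  0.01499006]
```

Emit:
play_rows([
  [0,0,0.1,0,-1],
  [0,0,0.15,0,-1],
  [0,0,0.15,0,-0.3],
  [0,0,0.15,0,0],
  [0,0,0.15,0,0],
  [0,0,0.15,0,0],
  [0,0,-2,0,0],
  [0,0,-4.2,0,0],
  [0,0,-4.2,0,0],
])

```text
clock: 26.9
tool_pos: [0.5174, -0.0445, 0.0585]
ee_rot: [0.001, 0.863, 0.506, 0.002]
wrist_force: [0.1, 0.4, 0.1]
width: 0.497
grasp_force: 0.0
```

```bash
python3 -c "
from s2 import *
w,im,d=cloud();H=np.array(H2);u=np.array(T2)-H;u/=np.hypot(*u);v=np.array([-u[1],u[0]])
a=(w[:,:2]-H)@u*1000;b=(w[:,:2]-H)@v*1000;z=w[:,2]*1000
m=(abs(b)<14)&(a>115)&(a<175)&(z>22)&(z<50); print('knob a',np.percentile(a[m],[2,50,98]).round(1),'b',np.percentile(b[m],[2,50,98]).round(1),m.sum())
for lo in (-4,8,16,180,190,200,210,220,230):
  m=(abs(b)<16)&(a>lo)&(a<lo+10)&(z>8)&(z<17.5); print(lo,m.sum(),b[m].mean().round(1) if m.any() else '')
st(H2,T2)"
```

```text
knob a [136.1 140.7 147.4] b [-7.9 -4.2  4.8] 41
-4 27 0.9
8 6 8.8
16 5 -1.0
180 16 -2.2
190 16 -2.1
200 16 -1.7
210 17 -2.1
220 9 -2.5
230 0 
diag 258.1 along 92.1 across 2.1 z 0.0571 Falong -0.5 Facross 0.79 Fz 0.1 w 0.501 t 26.95
tool->world: u in tool [1.    0.001 0.002]
```

Emit:
play_rows([
  [2.5,0.25,0,0,0],
  [5.0,0.25,0,0,0],
  [5.0,0.25,0,0,0],
  [5.0,0.25,2,0,0],
  [5.0,0.25,3.7,0,0],
  [5.0,0.25,4.2,0,-0.1],
  [5.0,0.25,4.2,0,-0.1],
  [5.0,0.25,4.2,0,-1],
  [5.0,0.25,4.2,0,-1],
  [5.0,0.25,4.2,0,-1],
  [5.0,0.25,4.2,0,-1],
])

```text
clock: 28.05
tool_pos: [0.5427, -0.0016, 0.0148]
ee_rot: [0.0, 0.862, 0.506, 0.001]
wrist_force: [-2.3, 0.5, 6.8]
width: 0.138
grasp_force: 58.5
```

```bash
python3 -c "
from s2 import *
st(H2,T2)"
```

```text
diag 258.1 along 141.99 across 0.17 z 0.0148 Falong -0.75 Facross 2.27 Fz 6.81 w 0.138 t 28.05
tool->world: u in tool [1.    0.001 0.001]
```

Emit:
play_rows([
  [-0.1,0,0,0,-1],
  [-0.2,0,0,0,-1],
  [-0.2,0,0,0,-1],
])

```text
clock: 28.35
tool_pos: [0.5418, -0.003, 0.0148]
ee_rot: [0.0, 0.862, 0.506, 0.001]
wrist_force: [-1.7, 0.8, 6.0]
width: 0.141
grasp_force: 58.5
```

```bash
python3 -c "
from s2 import *
st(H2,T2)"
```

```text
diag 258.1 along 140.31 across 0.19 z 0.0148 Falong -0.13 Facross 1.88 Fz 6.02 w 0.141 t 28.35
tool->world: u in tool [1.    0.001 0.001]
```

Emit:
play_rows([
  [0,-0.05,-0.12,0,-1],
  [-0.1,-0.05,-0.12,0,-1],
  [-0.2,-0.05,-0.12,0,-1],
  [-0.2,-0.05,-0.12,0,-1],
])

```text
clock: 28.75
tool_pos: [0.5404, -0.0037, 0.0154]
ee_rot: [-0.0, 0.862, 0.507, 0.001]
wrist_force: [2.6, 5.0, -3.4]
width: 0.138
grasp_force: 58.5
```

```bash
python3 -c "
from s2 import *
st(H2,T2)"
```

```text
diag 258.1 along 139.01 across 1.1 z 0.0154 Falong 5.6 Facross 0.15 Fz -3.4 w 0.138 t 28.75
tool->world: u in tool [1.    0.002 0.002]
```

Emit:
play_rows([
  [-0.1,0,0,0,-1],
  [-0.2,0,0,0,-1],
  [-0.2,0,0,0,-1],
])

```text
clock: 29.05
tool_pos: [0.5405, -0.0041, 0.0158]
ee_rot: [-0.0, 0.862, 0.507, 0.002]
wrist_force: [5.4, 8.9, -2.0]
width: 0.139
grasp_force: 58.6
```

```bash
python3 -c "
from s2 import *
st(H2,T2)"
```

```text
diag 258.1 along 138.76 across 0.88 z 0.0158 Falong 10.44 Facross -0.4 Fz -2.05 w 0.139 t 29.05
tool->world: u in tool [1.    0.003 0.004]
```

```bash
python3 - <<'E'
from s2 import *
im,_=grab_frame("scene"); q=proj("scene",[.4735,-.1256,.016]).round().astype(int); print(q)
x,y=q[0]-25,q[1]-25
c=cv2.resize(im[y:y+50,x:x+66],(792,600),interpolation=cv2.INTER_CUBIC)
u=np.array([.488,.873,0]);N=np.array([.4735,-.1256,.016])
ring=np.array([(proj("scene",N+.005*np.array([np.cos(t),np.sin(t),0]))+.5-[x,y])*12 for t in np.linspace(0,6.28,30)]).astype(int)
cv2.polylines(c,[ring],True,(255,0,0),1)
cv2.imwrite("pics/heel.png",c)
E
```

```text
[211 231]
```

View pics/heel.png

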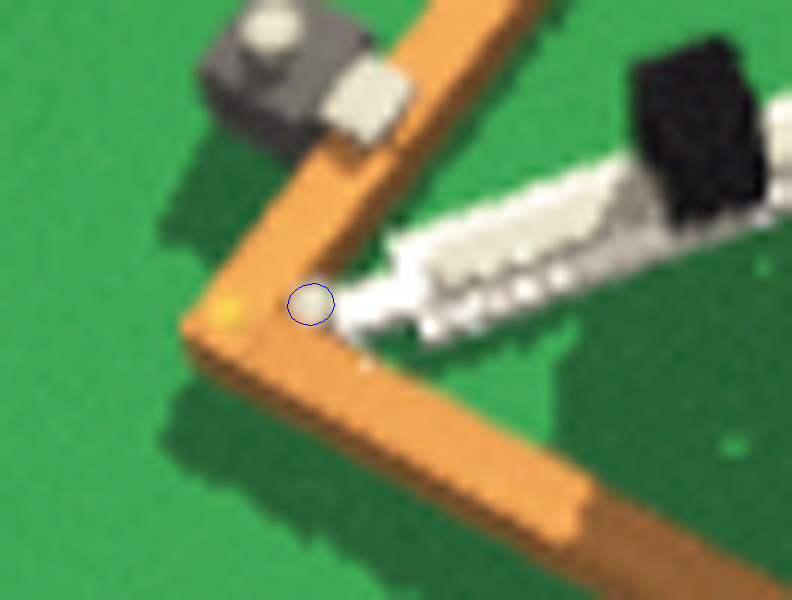

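The picture shows the heel pin at (312,303), inside the predicted ring, touching both bars. Drawing the tongue out on diagonal 2.

Emit:
play_rows([
  [0.4,0,0.03,0,-1],
  [0.8,0,0.03,0,-1],
  [1.2,0,0.03,0,-1],
  [1.6,0,0.03,0,-1],
  [2.0,0,0.03,0,-1],
  [2.4,0,0.03,0,-1],
  [2.8,0,0.03,0,-1],
  [3.2,0,0.03,0,-1],
  [3.5,0,0.03,0,-1],
  [3.7,0,0.03,0,-1],
  [3.7,0,0.03,0,-1],
])

```text
clock: 30.2
tool_pos: [0.5572, 0.026, 0.0149]
ee_rot: [0.0, 0.862, 0.506, 0.0]
wrist_force: [0.9, -0.2, -1.7]
width: 0.14
grasp_force: 58.8
```

```bash
python3 -c "
from s2 import *
st(H2,T2);print(np.round(telemetry.state()['wrist_force'],1))"
```

```text
diag 258.1 along 173.18 across 0.98 z 0.0149 Falong 0.24 Facross -0.91 Fz -1.73 w 0.14 t 30.2
tool->world: u in tool [1.    0.001 0.   ]
[ 0.9 -0.2 -1.7]
```

Emit:
play_rows([
  [0.15,0,0,0,-1],
  [0.3,0,0,0,-1],
  [0.3,0,0,0,-1],
])

```text
clock: 30.5
tool_pos: [0.5585, 0.0284, 0.0149]
ee_rot: [0.0, 0.862, 0.506, 0.0]
wrist_force: [0.8, -0.8, -2.6]
width: 0.136
grasp_force: 58.7
```

Emit:
play_rows([
  [0.1,0,0,0,-1],
  [0.2,0,0,0,-1],
  [0.2,0,0,0,-1],
])

```text
clock: 30.8
tool_pos: [0.5589, 0.0295, 0.0148]
ee_rot: [-0.0, 0.862, 0.506, -0.001]
wrist_force: [-2.3, -2.6, 0.5]
width: 0.139
grasp_force: 59.0
```

Emit:
play_rows([
  [0.1,0,0,0,-1],
  [0.15,0,0,0,-1],
  [0.15,0,0,0,-1],
])

```text
clock: 31.1
tool_pos: [0.5593, 0.0307, 0.0148]
ee_rot: [-0.0, 0.862, 0.506, -0.001]
wrist_force: [-4.4, -2.6, 2.9]
width: 0.141
grasp_force: 59.2
```

```bash
python3 -c "
from s2 import *
st(H2,T2);print(np.round(telemetry.state()['wrist_force'],1))"
```

```text
diag 258.1 along 178.28 across 1.4 z 0.0148 Falong -4.39 Facross 2.53 Fz 2.86 w 0.141 t 31.1
tool->world: u in tool [ 1.     0.    -0.001]
[-4.4 -2.6  2.9]
```

Emit:
play_rows([
  [0.05,-0.05,0,0,-1],
  [0.1,-0.1,0,0,-1],
  [0.1,-0.1,0,0,-1],
])

```text
clock: 31.4
tool_pos: [0.5594, 0.0318, 0.0149]
ee_rot: [0.0, 0.863, 0.506, -0.0]
wrist_force: [-2.5, -4.5, 0.1]
width: 0.137
grasp_force: 58.9
```

```bash
python3 -c "
from s2 import *
st(H2,T2);print(np.round(telemetry.state()['wrist_force'],1))"
```

```text
diag 258.1 along 179.31 across 1.89 z 0.0149 Falong -5.19 Facross -0.02 Fz 0.14 w 0.137 t 31.4
tool->world: u in tool [ 1.     0.    -0.001]
[-2.5 -4.5  0.1]
```

Emit:
play_rows([
  [0.1,0,0,0,-1],
  [0.1,0,0,0,-1],
])

```text
clock: 31.6
tool_pos: [0.5594, 0.0319, 0.0148]
ee_rot: [0.0, 0.863, 0.506, -0.001]
wrist_force: [-3.9, -7.1, 3.2]
width: 0.138
grasp_force: 59.2
```

```bash
python3 -c "
from s2 import *
st(H2,T2);print(np.round(telemetry.state()['wrist_force'],1))"
```

```text
diag 258.1 along 179.4 across 1.9 z 0.0148 Falong -8.1 Facross -0.03 Fz 3.22 w 0.138 t 31.6
tool->world: u in tool [ 1.    -0.    -0.002]
[-3.9 -7.1  3.2]
```

Seated in the far left corner; L2 ≈ 260.4. I'm easing to about 5 N and holding.

Emit:
play_rows([
  [-0.1,0,0,0,-1],
  [-0.1,0,0,0,-1],
  [-0.1,0,0,0,-1],
  [-0.1,0,0,0,-1],
  [-0.1,0,0,0,-1],
  [-0.1,0,0,0,-1],
  [-0.1,0,0,0,-1],
  [-0.1,0,0,0,-1],
])

```text
clock: 32.4
tool_pos: [0.5594, 0.0319, 0.0148]
ee_rot: [0.0, 0.863, 0.506, -0.0]
wrist_force: [-2.5, -5.8, 0.5]
width: 0.136
grasp_force: 59.0
```

```bash
cat > e.py <<'E'
from s2 import *
st(H2,T2)
from scipy.optimize import brentq
def L(s):
    # noses seated against leaned bars
    k=s/.176; nl=np.array([.013,.105+.013*k]);nr=np.array([.013,-.105+.013*k]);fl=np.array([.163,.105+.163*k]);fr=np.array([.163,-.105+.163*k])
    return np.hypot(*(fr-nl)),np.hypot(*(fl-nr))
L1,L2=.2547,.2604
s=brentq(lambda s:L(s)[1]-L(s)[0]-(L2-L1),-.02,.02);print("s",s*1000,np.array(L(s))*1000)
E
python3 e.py
```

```text
diag 258.1 along 179.37 across 1.92 z 0.0148 Falong -6.25 Facross -0.65 Fz 0.5 w 0.136 t 32.4
tool->world: u in tool [ 1.     0.    -0.001]
s 4.10958154575304 [255.22778846 260.92778846]
```

Frame shift is about +4.1 mm (left), so the far rail must go about 4.1 mm to the right. I'm drawing the tongue back and releasing.

Emit:
play_rows([
  [-0.5,0,0,0,-1],
  [-1,0,0,0,-1],
  [-1.5,0,0,0,-1],
  [-2,0,0,0,-1],
  [-2.5,0,0,0,-1],
  [-3,0,0,0,-1],
  [-3.5,0,0,0,-1],
  [-3.8,0,0,0,-1],
  [-3.8,0,0,0,-0.5],
  [-3.8,0,0,0,-0.2],
  [-3.8,0,0,0,0],
  [-3.8,0,-2,0,0],
])

```text
clock: 33.6
tool_pos: [0.5394, -0.0003, 0.0332]
ee_rot: [-0.001, 0.862, 0.506, -0.002]
wrist_force: [-0.5, 0.2, -0.6]
width: 0.497
grasp_force: 0.0
```

Emit:
play_rows([
  [0,0,-3,0,0],
  [0,0,-5,0,0],
  [0,0,-5,0,0],
])

```text
clock: 33.9
tool_pos: [0.5431, -0.0002, 0.0877]
ee_rot: [0.001, 0.862, 0.506, 0.002]
wrist_force: [0.3, -0.7, -0.5]
width: 0.498
grasp_force: 0.0
```

```bash
python3 - <<'E'
from fit import *
go(.6235,.0008,.07,96.3)
p,f,_=fit_frame(("scene",),p0=(.449,-.0226,.1101,.004));print(p.round(4))
go(.6235,.0008,.07,96.3)
E
```

```text
shift cm [4.   6.96 1.81] turn -0.619 | now [ 5.431e-01 -2.000e-04  8.770e-02] yaw 60.8 F [ 0.3 -0.7 -0.5] w 0.498 q1,7 [-0.56 -0.45] t 33.9
[ 0.4493 -0.0231  0.1047  0.0045]
shift cm [4.04 7.06 1.63] turn -0.619 | now [ 5.421e-01 -1.000e-04  8.610e-02] yaw 60.9 F [-0.1  0.6 -0.6] w 0.499 q1,7 [-0.56 -0.45] t 33.95
```

Emit:
play_rows([
  [2,3.5,0,-0.15,-0.2],
  [4,7.05,0,-0.3,-0.2],
  [4.05,7.05,1,-0.45,-0.2],
  [4.05,7.05,2,-0.619,-0.2],
  [4.05,7.05,2,-0.619,-0.2],
  [4.05,7.05,4,-0.619,-0.2],
  [4.05,7.05,6.5,-0.619,-0.2],
  [4.05,7.05,7.5,-0.619,-0.2],
  [4.05,7.05,8,-0.619,-0.2],
  [4.05,7.05,8,-0.619,-0.2],
])

```text
clock: 34.95
tool_pos: [0.6222, 0.0005, 0.0048]
ee_rot: [-0.0, 0.668, 0.745, -0.0]
wrist_force: [0.3, -1.1, 0.1]
width: 0.399
grasp_force: 0.0
```

```bash
python3 - <<'E'
from dep import *
w,im,d=cloud()
P,R,s=tool(); q=(w-P)@R*1000
for lo in range(-60,64,6):
    m=(abs(q[:,1]-lo)<3)&(abs(q[:,0])<13)&(w[:,2]<.12)
    print(lo,m.sum(),(w[m,2]*1000).min().round(),(w[m,2]*1000).max().round()) if m.any() else 0
go(.6235,.0008,-.002,96.3)
E
```

```text
-60 40 -4.0 115.0
-54 47 -3.0 115.0
-48 52 -3.0 118.0
-42 49 -3.0 119.0
-36 33 -5.0 117.0
-30 24 -4.0 66.0
-24 10 -3.0 45.0
-18 54 -5.0 56.0
-12 18 -4.0 87.0
-6 16 15.0 93.0
0 22 13.0 91.0
6 32 -2.0 90.0
12 11 -3.0 4.0
18 11 -3.0 58.0
24 39 -3.0 116.0
30 62 -4.0 120.0
36 41 -5.0 119.0
42 44 -4.0 120.0
48 46 -2.0 118.0
54 45 -4.0 115.0
60 44 -3.0 114.0
shift cm [0.02 0.08 0.75] turn -0.001 | now [6.228e-01 5.000e-04 5.500e-03] yaw 96.2 F [ 0.2 -0.1  0.3] w 0.4 q1,7 [-0.38  0.22] t 35.0
```

Emit:
play_rows([
  [0,0.05,0.4,0,-0.2],
  [0,0.05,0.75,0,-0.2],
  [0,0.05,0.75,0,-0.2],
  [0,0.05,0.75,0,-1],
  [0,0.05,0.75,0,-1],
  [0,0.05,0.75,0,-1],
  [0,0.05,0.75,0,-1],
])

```text
clock: 35.7
tool_pos: [0.6233, 0.0006, -0.0022]
ee_rot: [0.0, 0.667, 0.745, 0.0]
wrist_force: [0.0, -0.4, 3.9]
width: 0.164
grasp_force: 60.9
```

```bash
python3 - <<'E'
from h import *
st((.449,-.0226),(.449-.110,-.0226+.994)); go(.6235,.0008,-.002,96.3)
E
```

```text
diag 1000.1 along 3.89 across -175.75 z -0.0022 Falong -0.41 Facross 0.03 Fz 3.9 w 0.164 t 35.7
tool->world: u in tool [ 1. -0.  0.]
shift cm [ 0.02  0.03 -0.02] turn -0.0 | now [ 6.233e-01  6.000e-04 -2.200e-03] yaw 96.3 F [ 0.  -0.4  3.9] w 0.164 q1,7 [-0.38  0.22] t 35.7
```

Emit:
play_rows([
  [-0.1,0,0,0,-1],
  [-0.2,0,0,0,-1],
  [-0.3,0,0,0,-1],
  [-0.4,0,0,0,-1],
  [-0.4,0,0,0,-1],
])

```text
clock: 36.2
tool_pos: [0.6232, 0.0005, -0.0022]
ee_rot: [-0.002, 0.666, 0.746, 0.001]
wrist_force: [-3.6, 10.4, 6.7]
width: 0.167
grasp_force: 61.5
```

```bash
python3 - <<'E'
from h import *
st((.449,-.0226),(.449-.110,-.0226+.994))
E
```

```text
diag 1000.1 along 3.79 across -175.73 z -0.0022 Falong 10.73 Facross 2.44 Fz 6.65 w 0.167 t 36.2
tool->world: u in tool [1.    0.002 0.004]
```

Emit:
play_rows([
  [-0.1,0,0,0,-1],
  [-0.2,0,0,0,-1],
  [-0.3,0,0,0,-1],
  [-0.3,0,0,0,-1],
  [-0.3,0,0,0,-1],
])

```text
clock: 36.7
tool_pos: [0.6236, -0.002, -0.0022]
ee_rot: [-0.002, 0.666, 0.746, 0.001]
wrist_force: [-3.5, 12.3, 7.4]
width: 0.169
grasp_force: 61.6
```

```bash
python3 - <<'E'
from h import *
st((.449,-.0226),(.449-.110,-.0226+.994))
E
```

```text
diag 1000.1 along 1.25 across -175.78 z -0.0022 Falong 12.57 Facross 2.16 Fz 7.44 w 0.169 t 36.7
tool->world: u in tool [1.    0.003 0.004]
```

Emit:
play_rows([
  [-0.08,0,0,0,-1],
  [-0.155,0,0,0,-1],
  [-0.155,0,0,0,-1],
  [-0.155,0,0,0,-1],
])

```text
clock: 37.1
tool_pos: [0.6237, -0.0035, -0.0022]
ee_rot: [-0.002, 0.666, 0.746, 0.001]
wrist_force: [-4.3, 11.7, 7.4]
width: 0.171
grasp_force: 61.6
```

```bash
python3 - <<'E'
from fit import *
st((.449,-.0226),(.449-.110,-.0226+.994))
ims={"scene":grab_frame("scene")[0]}
print(fit_frame(("scene",),p0=(.4493,-.0231,.1047,.0),ims=ims)[0].round(4),fit_frame(("scene",),p0=(.4493,-.0231,.1047,.002),free=(3,),ims=ims)[0].round(4))
E
```

```text
diag 1000.1 along -0.25 across -175.74 z -0.0022 Falong 12.08 Facross 2.95 Fz 7.36 w 0.171 t 37.1
tool->world: u in tool [1.    0.003 0.005]
[ 0.4485 -0.0224  0.1198 -0.003 ] [ 0.4493 -0.0231  0.1047  0.0015]
```

Emit:
play_rows([
  [0.2,0,0,0,-1],
  [0.43,0,0,0,-1],
  [0.43,0,0,0,-1],
  [0.43,0,0,0,-0.5],
  [0.43,0,0,0,-0.2],
  [0.43,0,0,0,-0.2],
  [0.43,0,-2,0,-0.2],
  [0.43,0,-6,0,-0.2],
  [0.43,0,-9,0,-0.2],
  [0.43,0,-9,0,-0.2],
])

```text
clock: 38.15
tool_pos: [0.6261, -0.004, 0.092]
ee_rot: [0.002, 0.667, 0.745, 0.003]
wrist_force: [0.9, 0.0, -0.7]
width: 0.401
grasp_force: 0.0
```

```bash
cat > f.py <<'E'
from fit import *
st((.449,-.0226),(.449-.110,-.0226+.994))
ims={"scene":grab_frame("scene")[0]}
print(fit_frame(("scene",),p0=(.4493,-.0231,.1047,.0),ims=ims)[0].round(4),fit_frame(("scene",),p0=(.4493,-.0231,.1047,.002),free=(3,),ims=ims)[0].round(4))
E
python3 f.py
```

```text
diag 1000.1 along -0.97 across -178.11 z 0.092 Falong -0.06 Facross -0.94 Fz -0.65 w 0.401 t 38.15
tool->world: u in tool [ 1.    -0.001 -0.   ]
[ 0.4491 -0.0223  0.1109 -0.0018] [ 4.493e-01 -2.310e-02  1.047e-01  3.000e-04]
```

The TCP moved 4.1 mm and vision shows a change of about −4.2 mm, so the frame is square to within measurement. The rule lies flat and retracted, and the gripper is clear. Handing in.

```bash
python3 -c "
from station import ticket
print(ticket.hand_in())"
```

```text
the job is handed in; nothing more can be done
None
```

The diagonals measured about 254.7 mm and 260.4 mm, so I shifted the far rail about 4.1 mm to the right to make them equal; I did not re-measure them with the rule afterwards, but the camera also showed a move of about 4.2 mm. The rule lies flat inside the frame with its tongue drawn back, and the job is handed in.

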